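Lay telescope barrels on a V-cradle and chock them

TASK

One slim telescope barrel already lies in the twin V-cradle: take the other slim barrel from the sloping rack and lay it in the empty V beside it, then push one of the two wedge chocks up against the outer side of each slim barrel, standing across both saddles with its sloping face to the barrel, until it is felt to bear on it with no gap left, without forcing a barrel out of its V. Only when both chocks bear, lay the thick barrel on top, in the hollow between the two slim ones. All three barrels end up with their objective ends pointing the same way, centred over the cradle; set them down gently, do not let a barrel down on the bench, and leave the other things where they are.

Things in the scene. Friction and masses are not known exactly. Their poses are not given: they have to be found in the camera images.
- cradle: Fixed twin V-cradle: base plate 116 x 224 x 8 mm; across it stand two aluminium saddles (14 mm thick, 220 mm long in y, middles at x = -38 and +38 mm, free space between) with 120-degree V notches at y = +33 (taken) and -33 mm (empty), bottoms 36 mm high, and flat arms 44.7 mm high from |y| = 48 to 110 mm. Origin: centre of the underside; x along the barrels, away from the robot; y left; z up.
- empty_v (a point): Where the middle of the second slim barrel belongs: over the cradle's empty V (y = -33 mm), 59.1 mm above the cradle's underside, the axis height of a seated slim barrel. Axes as the cradle's. The free gap to the barrel already lying there is 26 mm.
- top_seat (a point): Where the middle of the thick barrel belongs: over the cradle's middle line, 93.3 mm above its underside, the axis height when it rests on both slim barrels. Axes as the cradle's. The tops of the slim barrels are 14 mm lower than this, 33 mm to each side, so the thick barrel must be held so that fingertips stay less than that below its axis.
- rack: Fixed barrel rack, 175 x 222 x 142 mm: two V-notched crossbars (14 mm thick, 45 and 135 mm up the slope from the barrels' feet, free space between) in grey side plates, sloping up at 35 degrees along its +x, away from the robot, with a foot ledge. Two places, at y = +50 and -50 mm; which barrel is in which varies. Origin: centre of the underside; z up.
- slim_barrel_mid (a point): The slim telescope barrel in the rack: cream cylinder 40 mm in diameter, 180 mm long, about 0.55 kg. Black eyepiece neck 26 mm thick and 24 mm long at the robot's end, objective (black cell, green glass) at the far end. This point: mid-length, on the axis; x along the axis towards the objective, climbing at 35 degrees in the rack.
- thick_barrel_mid (a point): The thick telescope barrel, also in the rack: cream cylinder 55 mm in diameter, 170 mm long, about 0.7 kg. Black eyepiece neck 36 mm thick and 22 mm long at the robot's end, objective (black cell, green glass) at the far end. This point: mid-length, on the axis; x along the axis towards the objective, climbing at 35 degrees in the rack.
- lying_barrel_mid (a point): The slim barrel already lying in the cradle's +y V, same as the other slim one. Black eyepiece neck 26 mm thick and 24 mm long at the robot's end, objective (black cell, green glass) at the far end. This point: mid-length, on the axis; x along the axis towards the objective.
- lying_barrel_objective (a point): Centre of the objective end face of the lying barrel, on its axis.
- slim_barrel_objective (a point): Centre of the objective end face of the slim barrel, on its axis.
- thick_barrel_objective (a point): Centre of the objective end face of the thick barrel, on its axis.
- chock_a: Loose wedge chock, dark aluminium, 0.3 kg, on the left of the bench. Base 100 (its x) x 52 (y) x 14 mm; its +y edge is a face sloping back at 60 degrees (near world -y at the start); grip rib along the heel, 60 mm long, 18 mm thick, middle at y = -17 mm, top 47 mm up. Origin: centre of the underside. Bears on a seated slim barrel when its origin is 40.8 mm out from the barrel's axis.
- chock_b: The second chock, like the first and free to go to either side, its face near world +y at the start. A chock stands on the flat arms of both saddles (origin 44.7 mm above the cradle's underside), its length along the barrel, mid over the cradle; it stays by weight and friction, slides under about 2 N, and a push of more than about 4 N can drive the barrel up its V.
- tribrach: Bystander: round sage-green tribrach 120 mm across, 46 mm high, at the back. Origin: centre of the underside (as for all bystanders).
- auto_level: Bystander: sage-green automatic level about 200 mm long, 98 mm high, at the back right.
- grease_jar: Bystander: jar 52 mm across, 55 mm high, red cap, near the robot.
- screwdriver: Bystander: screwdriver 190 mm long lying near the robot.
- loupe: Bystander: black loupe 40 mm across, 38 mm high, near the robot on the left.
- lens_tray: Bystander: white divided tray 110 x 150 x 28 mm, at the back left.
- prism_target: Bystander: black round prism housing 68 mm across, 58 mm high, behind the gap between rack and cradle.

How it is judged:
On the way, in this order (a step that is already met when the one before it is completed fails the run):
1. the second slim barrel lies in the empty V, released (x of slim_barrel_mid in the frame of cradle between -0.02 and 0.02 m and y of slim_barrel_mid in the frame of cradle between -0.036 and -0.03 m and z of slim_barrel_mid in the frame of cradle between 0.0565 and 0.0615 m and angle between the x axis of slim_barrel_mid and the x axis of cradle, either way round below 0.06 rad and x of slim_barrel_objective in the frame of cradle above 0.05 m and contact force between the fingers and slim_barrel below 0.05 N), for 0.2 s.
2. both slim barrels are chocked with no gap over about 1 mm, the last chock pressed on its barrel (over 0.3 N), the thick barrel not yet on top (x of lying_barrel_mid in the frame of cradle between -0.02 and 0.02 m and y of lying_barrel_mid in the frame of cradle between 0.03 and 0.036 m and z of lying_barrel_mid in the frame of cradle between 0.0565 and 0.0615 m and angle between the x axis of each of lying_barrel_mid, slim_barrel_mid and the x axis of cradle, either way round below 0.06 rad and x of each of lying_barrel_objective, slim_barrel_objective in the frame of cradle above 0.05 m and x of slim_barrel_mid in the frame of cradle between -0.02 and 0.02 m and y of slim_barrel_mid in the frame of cradle between -0.036 and -0.03 m and z of slim_barrel_mid in the frame of cradle between 0.0565 and 0.0615 m and ((y of chock_a in the frame of cradle between 0.0718 and 0.0752 m and x of chock_a in the frame of cradle between -0.02 and 0.02 m and z of chock_a in the frame of cradle between 0.043 and 0.0465 m and y of chock_b in the frame of cradle between -0.0752 and -0.0718 m and x of chock_b in the frame of cradle between -0.02 and 0.02 m and z of chock_b in the frame of cradle between 0.043 and 0.0465 m) or (y of chock_b in the frame of cradle between 0.0718 and 0.0752 m and x of chock_b in the frame of cradle between -0.02 and 0.02 m and z of chock_b in the frame of cradle between 0.043 and 0.0465 m and y of chock_a in the frame of cradle between -0.0752 and -0.0718 m and x of chock_a in the frame of cradle between -0.02 and 0.02 m and z of chock_a in the frame of cradle between 0.043 and 0.0465 m)) and (contact force between any of chock_a, chock_b and lying_barrel above 0.3 N or contact force between any of chock_a, chock_b and slim_barrel above 0.3 N) and contact force between thick_barrel and slim_barrel below 0.05 N and contact force between thick_barrel and lying_barrel below 0.05 N), for 0.05 s.
At the end, for the whole second after the job is handed in: Slim barrels seated in both Vs (3 mm sideways, 20 mm along), a chock flat on the arms and up against the outer side of each (gap under 2 mm, 20 mm along), the thick barrel resting on both (5 mm sideways, 25 mm along), all objectives to the cradle's +x, all at rest (x of lying_barrel_mid in the frame of cradle between -0.02 and 0.02 m and y of lying_barrel_mid in the frame of cradle between 0.03 and 0.036 m and z of lying_barrel_mid in the frame of cradle between 0.0565 and 0.0615 m and angle between the x axis of each of lying_barrel_mid, slim_barrel_mid and the x axis of cradle, either way round below 0.06 rad and x of each of lying_barrel_objective, slim_barrel_objective in the frame of cradle above 0.05 m and x of slim_barrel_mid in the frame of cradle between -0.02 and 0.02 m and y of slim_barrel_mid in the frame of cradle between -0.036 and -0.03 m and z of slim_barrel_mid in the frame of cradle between 0.0565 and 0.0615 m and ((y of chock_a in the frame of cradle between 0.0718 and 0.076 m and x of chock_a in the frame of cradle between -0.02 and 0.02 m and z of chock_a in the frame of cradle between 0.043 and 0.0465 m and y of chock_b in the frame of cradle between -0.076 and -0.0718 m and x of chock_b in the frame of cradle between -0.02 and 0.02 m and z of chock_b in the frame of cradle between 0.043 and 0.0465 m) or (y of chock_b in the frame of cradle between 0.0718 and 0.076 m and x of chock_b in the frame of cradle between -0.02 and 0.02 m and z of chock_b in the frame of cradle between 0.043 and 0.0465 m and y of chock_a in the frame of cradle between -0.076 and -0.0718 m and x of chock_a in the frame of cradle between -0.02 and 0.02 m and z of chock_a in the frame of cradle between 0.043 and 0.0465 m)) and x of thick_barrel_mid in the frame of cradle between -0.025 and 0.025 m and y of thick_barrel_mid in the frame of cradle between -0.005 and 0.005 m and z of thick_barrel_mid in the frame of cradle between 0.0895 and 0.096 m and angle between the x axis of thick_barrel_mid and the x axis of cradle, either way round below 0.08 rad and x of thick_barrel_objective in the frame of cradle above 0.04 m and linear speed of each of lying_barrel, slim_barrel, thick_barrel, chock_a, chock_b below 0.02 m/s); the robot touches nothing.
It fails at once if a barrel let down or dropped on the bench (height (world z) of any of lying_barrel_mid, slim_barrel_mid, thick_barrel_mid below 0.048 m).
It fails at once if a barrel dropped: out of the fingers and moving faster than 0.4 m/s ((linear speed of lying_barrel above 0.4 m/s and contact force between the fingers and lying_barrel below 0.05 N) or (linear speed of slim_barrel above 0.4 m/s and contact force between the fingers and slim_barrel below 0.05 N) or (linear speed of thick_barrel above 0.4 m/s and contact force between the fingers and thick_barrel below 0.05 N)).
It fails at once if a chock rammed against a barrel, over 40 N (contact force between any of chock_a, chock_b and lying_barrel above 40 N or contact force between any of chock_a, chock_b and slim_barrel above 40 N).
It fails at once if another thing on the bench moved by more than 20 mm (distance of any of tribrach, auto_level, grease_jar, screwdriver, loupe, lens_tray, prism_target from where it was at the start of the episode above 0.02 m).
It also fails if it takes over 72 s, if anything falls off the work surface, if the arm or the gripper's body presses on something with over 40 N, if the wrist force passes 120 N, or if a joint passes its speed limit or range.

ROBOT

A 7-joint arm with a two-finger parallel gripper is mounted at the origin on the work surface. World frame = base frame: x ahead of the robot, y to its left, z up, the work surface at z = 0. Lengths are in m, angles in rad, forces in N, time in s.
With the tool pointing down it reaches from about 0.4 to 0.85 m from the base axis. Payload 4.5 kg.
Tool frame: the origin (TCP) lies between the finger pads; the fingertips stand 19 mm ahead of it and the grasp point (between the pads) is the TCP (r.tips_ahead is the distance from the TCP to the fingertips, in m); z points along the fingers, y is the line along which they close (so a half turn about z gives the same grasp; the last joint's range is limited). The gripper opens to 88 mm and grips with 3 to 60 N. Pads are 18 mm wide; open, the fingers measure 123 mm over their backs; the gripper's body (75 mm by 187 mm) begins 45 mm behind the grasp point.
Start: joints at [-1.226, 0.689, -0.195, 1.565, 0.157, 0.902, -0.215], TCP at [0.191, 0.595, 0.258] pointing down, gripper open.
Joint ranges: [-3.01, 3.01], [-0.46, 2.08], [-1.47, 1.51], [0.13, 2.56], [-1, 4.14], [0.04, 2.09], [-2.66, 2.66]. Speed limits (rad/s): [2.57, 2.57, 3.14, 3.14, 3.14, 3.14, 3.14].

INTERFACE

Orientations are given as a unit quaternion [x, y, z, w].
In Python, from plant import r, cams, models gives the robot as it stands. The module is installed in compiled form; this text tells all that it offers.
- The arm moves only by the tool jog_arm, never from a script. Its arguments are lists of equal length, an entry for each row: "turn": the turn, a rotation vector about the tool's x, y, z in rad, a list of three; "translation": the shift along the tool's x, y, z in m, a list of three; "grip": the closure, from 0 (fully open) to 1 (shut). In form: {"turn": [[ax, ay, az], ...], "translation": [[tx, ty, tz], ...], "grip": [grip, ...]}. A call has 1 to 20 rows; each row is the pose to reach, as a shift and turn from the pose commanded when the call began, along the tool's axes at that moment; what a row does not reach only later rows make up. A row lasts 1/8 s, in which the tool goes at most 62.5 mm and 10.7 degrees, less where a joint would pass 70% of its speed; a pose out of reach is approached as far as the arm can. A call with a gripper value outside its range is refused whole. The fingers move at their own pace and stop on an object; "force" is the grip in N (left out, the last holds). Time passes only in rows, so rows that repeat a pose let the fingers close. It gives the time, the measured TCP pose, the force, the opening and the grip force at its end, in the units of the state.
- r.get_state(): the state, without advancing time (a new reading comes with each control period).
- cams.snapshot(name): name is "scene" or "top"; returns the picture (420x560x3 uint8, red, green, blue); there is no depth.
- cams.camera_params(name): a dict with "fx", "fy", "cx", "cy" (pixels), "eye" and "orientation" of the camera in the world. Camera axes: x right, y up, looking along -z (the intrinsics and any distortion apply to the point x, -y, -z); pixel columns grow to the right and rows downward; lengths in m; the calibration is good to about 2 mm. A picture is of the moment at which its call begins. camera_params takes no time and is no camera call.
- r.finish_job(): hands the job in; it is judged then, once.
Trained networks look in the newest picture that a camera, given by its name, has taken for a name from the list of things; names that differ only in an ending like _2 or _b are one class to them, and where a whole thing is asked for, a point or a joint stands for the part that bears it (a point fixed in the world has none). Each returns a list of dicts, best first, with "p" (0 to 1); they miss things now and then, are a little off and sometimes report something else, mostly with a low value. They report only what shows in the picture. A call takes as long as a camera call.
- models.find_in(camera, name): "position" ([x, y, z] in m, in world coordinates, good to about 4 mm: the middle of the surface that is visible of it).
- models.masks_of(camera, name): "pixels" (420x560 bool, what is visible of it).
- models.place_of(camera, name): "position" ([x, y, z] in m, in world coordinates, good to about 4 mm: a listed point, or the origin of a listed thing).
The state is a dict: "clock": time; "q": joint angles; "qd": joint speeds; "joint_torque": joint torques, N m; "tool_pos": TCP position; "eef_rot": TCP orientation; "contact_force": force on the tool from outside, world axes, zero at the start; "moment": the same for the moment, N m; "opening": opening from 0.0 (shut) to 1.0 (fully open); "finger_force": force on a finger pad.
Only numpy, scipy, OpenCV 4.12 (cv2) and the standard library are available. Lean on these libraries where they do the work, as an engineer would, in place of code of your own. Each camera call takes 0.05 s, during which the arm holds its last target. There are 200 camera calls.

## Working session

There is one attempt and no reset: what is moved stays moved. The work goes in short steps, Python scripts to look and compute and a tool call to move; the robot and the scene stay as the last step left them, time stands still between calls to the robot, and variables do not carry over. Pictures are saved under pics/ and viewed, at most 10 in all, crops included, and the job is handed in when it is done.

Besides the shell and the picture viewer there is one more tool, called in YAML: its name, and indented under it one key for each argument. jog_arm: Moves the arm, as the interface text tells. Its arguments: {"type":"object","properties":{"turn":{"type":"array"},"translation":{"type":"array"},"grip":{"type":"array"},"force":{"type":"number"}},"required":["turn","translation","grip"]}

```bash
mkdir -p pics; cat > h.py <<'E'
import numpy as np, cv2
from plant import r,cams,models
from scipy.spatial.transform import Rotation as R
np.set_printoptions(precision=4,suppress=True)
def snap(n,f=None):
    im=cams.snapshot(n)
    if f: cv2.imwrite('pics/'+f+'.png',im[:,:,::-1])
    return im
def st():
    s=r.get_state(); print('t',round(s['clock'],2),'p',np.array(s['tool_pos']),'q',np.array(s['eef_rot']),'F',np.array(s['contact_force']),'op',round(s['opening'],3),'ff',s['finger_force'],'j',np.array(s['q'])); return s
def proj(n,P):
    c=cams.camera_params(n); M=R.from_quat(c['orientation']).as_matrix()
    p=(np.asarray(P)-c['eye'])@M; return np.array([c['cx']+c['fx']*p[...,0]/-p[...,2], c['cy']-c['fy']*p[...,1]/-p[...,2]]).T
def rel(pos,Rm,s=None):
    "target pose -> translation and turn in current tool frame"
    s=s or r.get_state(); R0=R.from_quat(s['eef_rot'])
    return R0.inv().apply(np.asarray(pos)-s['tool_pos']), (R0.inv()*R.from_matrix(Rm)).as_rotvec()
E
python3 - <<'E'
from h import *
s=st(); print(R.from_quat(s['eef_rot']).as_matrix())
for c in('scene','top'):
    snap(c,c+'0'); print(c,cams.camera_params(c))
    for n in ['cradle','empty_v','rack','slim_barrel_mid','slim_barrel_objective','thick_barrel_mid','thick_barrel_objective','lying_barrel_mid','lying_barrel_objective','chock_a','chock_b']:
        print(n,[(round(d['p'],2),np.array(d['position'])) for d in models.place_of(c,n)[:3]])
st()
E
```

```text
t 0.0 p [0.191  0.5945 0.2569] q [ 0.1547  0.988  -0.0009 -0.0001] F [ 0.3656  0.4625 -0.1842] op 0.998 ff 0.0 j [-1.2262  0.69   -0.1945  1.5663  0.1573  0.9025 -0.2151]
[[-0.9521  0.3057 -0.0004]
 [ 0.3057  0.9521 -0.0017]
 [-0.0001 -0.0018 -1.    ]]
scene {'fx': 496.84415189433315, 'fy': 496.84415189433315, 'cx': 279.651928207542, 'cy': 209.47652684861524, 'eye': array([ 1.578 , -0.0817,  0.8914]), 'orientation': array([0.3281, 0.3077, 0.6042, 0.6577])}
cradle [(0.59, array([0.5727, 0.0593, 0.0024])), (0.48, array([0.7419, 0.2973, 0.0036])), (0.42, array([0.5724, 0.0901, 0.0634]))]
empty_v [(0.6, array([ 0.4503, -0.3505,  0.1135])), (0.56, array([0.5745, 0.0253, 0.0608])), (0.42, array([0.8054, 0.1004, 0.0042]))]
rack [(0.95, array([ 0.4702, -0.2989,  0.0042]))]
slim_barrel_mid [(0.51, array([ 0.4505, -0.2529,  0.1068]))]
slim_barrel_objective [(0.51, array([ 0.5286, -0.2468,  0.167 ]))]
thick_barrel_mid [(0.9, array([ 0.4536, -0.3504,  0.1161]))]
thick_barrel_objective [(0.64, array([ 0.5249, -0.3453,  0.1676])), (0.29, array([0.7433, 0.296 , 0.0006])), (0.26, array([ 0.4559,  0.
[... 991 characters left out ...]
, 0.0993, 0.0001]))]
thick_barrel_objective [(0.92, array([ 0.5261, -0.3414,  0.1617])), (0.53, array([ 0.6908, -0.1327, -0.006 ]))]
lying_barrel_mid [(0.55, array([0.5725, 0.0928, 0.058 ]))]
lying_barrel_objective [(0.91, array([0.6606, 0.0895, 0.0575])), (0.25, array([ 0.4508, -0.3519,  0.1141])), (0.17, array([ 0.522 , -0.3381,  0.1602]))]
chock_a [(0.78, array([ 0.6064,  0.2701, -0.0043])), (0.75, array([0.4558, 0.3562, 0.0025]))]
chock_b [(0.78, array([ 0.6064,  0.2701, -0.0043])), (0.75, array([0.4558, 0.3562, 0.0025]))]
t 1.2 p [0.1911 0.5951 0.2577] q [ 0.1548  0.988   0.     -0.    ] F [0.1685 1.2363 0.0944] op 0.997 ff 0.0 j [-1.2262  0.6891 -0.1946  1.5653  0.1573  0.9025 -0.2151]
```

View pics/scene0.png

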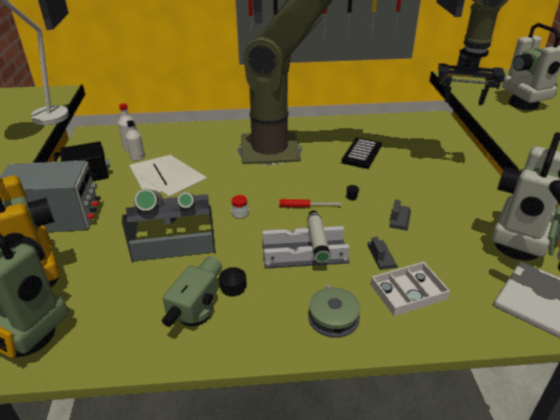

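View pics/top0.png

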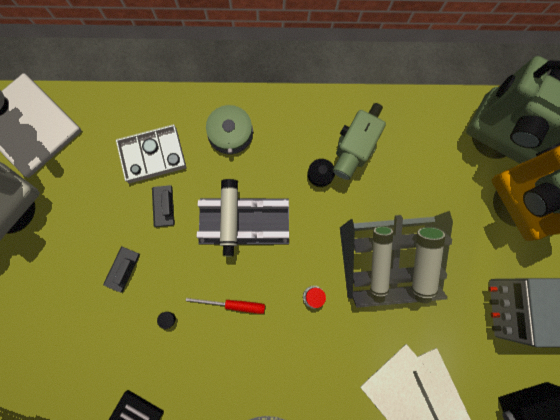

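Scene: cradle at centre with the lying barrel in its +y V (top ≈ (229,218)). The rack is at top (400,260), with the slim barrel on its left side (382,262) and the thick one at (428,262). The chocks are at top (163,206) and (122,270). I'll zoom in on the chocks and measure the yaws.

```bash
python3 - <<'E'
from h import *
t=cv2.imread('pics/top0.png');s=cv2.imread('pics/scene0.png')
a=cv2.resize(t[175:305,90:190],None,fx=4,fy=4,interpolation=2); b=cv2.resize(s[190:275,360:420],None,fx=6,fy=6,interpolation=2)
m=np.zeros((520,400+360,3),np.uint8); m[:,:400]=a; m[:510,400:]=b; cv2.imwrite('pics/ch.png',m)
def ray(n,uv,z):
    c=cams.camera_params(n); M=R.from_quat(c['orientation']).as_matrix()
    d=M@np.array([(uv[0]-c['cx'])/c['fx'],-(uv[1]-c['cy'])/c['fy'],-1]); e=c['eye']; return e+d*(z-e[2])/d[2]
for n,z in (('slim_barrel',.11),('thick_barrel',.11),('lying_barrel',.06),('chock_a',.01),('cradle',.045)):
    for c in ['top']:
        for d in models.masks_of(c,n)[:2]:
            ys,xs=np.nonzero(d['pixels']); k=cv2.minAreaRect(np.c_[xs,ys].astype(np.float32)); bx=cv2.boxPoints(k)
            W=np.array([ray(c,q,z) for q in bx]); print(n,c,round(d['p'],2),len(xs),W[:,:2].tolist() and W[:,:2].round(3).tolist(),'edge ang',[round(float(np.degrees(np.arctan2(*(W[(i+1)%4]-W[i])[1::-1]))),1) for i in range(2)])
st()
E
```

```text
Traceback (most recent call last):
ValueError: it knows: auto_level, chock, cradle, empty, grease_jar, lens_tray, loupe, lying_barrel_mid, lying_barrel_objective, prism_target, rack, screwdriver, slim_barrel_mid, slim_barrel_objective, thick_barre
```

View pics/ch.png

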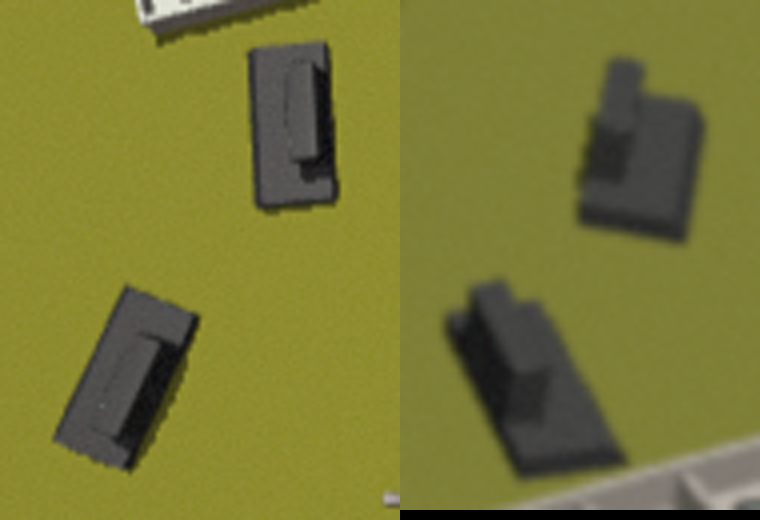

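Two chocks: near one at top px (163,206) and far one at (122,270). In both pictures the rib sits towards world -y on both, so each sloping face points to about +y. I'll measure the yaws next.

```bash
cat >> h.py <<'E'
def ray(n,uv,z):
    c=cams.camera_params(n); M=R.from_quat(c['orientation']).as_matrix()
    d=M@np.array([(uv[0]-c['cx'])/c['fx'],-(uv[1]-c['cy'])/c['fy'],-1]); e=c['eye']; return e+d*(z-e[2])/d[2]
E
python3 - <<'E'
from h import *
for n,z in (('slim_barrel_mid',.11),('thick_barrel_mid',.11),('lying_barrel_mid',.066),('chock_a',.01),('cradle',.04)):
    for d in models.masks_of('top',n)[:2]:
        ys,xs=np.nonzero(d['pixels']); bx=cv2.boxPoints(cv2.minAreaRect(np.c_[xs,ys].astype(np.float32)))
        W=np.array([ray('top',q,z) for q in bx]); print(n,round(d['p'],2),len(xs),W[:,:2].round(3).tolist(),'ang',[round(float(np.degrees(np.arctan2(*(W[i+1]-W[i])[1::-1]))),1) for i in range(2)])
# overlay models for checking: cradle arms, rack barrels
im=cv2.imread('pics/top0.png')
im2=cv2.resize(im[170:330,150:470],None,fx=2.5,fy=2.5,interpolation=2)
cv2.imwrite('pics/z.png',im2)
print(proj('top',[[.424,0,0]]))
E
```

```text
slim_barrel_mid 0.8 1269 [[0.382, -0.223], [0.545, -0.237], [0.543, -0.279], [0.38, -0.263]] ang [-5.0, -92.4]
thick_barrel_mid 0.76 1886 [[0.381, -0.306], [0.547, -0.337], [0.539, -0.401], [0.373, -0.368]] ang [-10.6, -97.0]
thick_barrel_mid 0.17 1218 [[0.479, 0.107], [0.653, 0.106], [0.653, 0.068], [0.478, 0.07]] ang [-0.1, -91.3]
lying_barrel_mid 0.83 1209 [[0.481, 0.112], [0.665, 0.112], [0.664, 0.072], [0.481, 0.073]] ang [0.0, -91.1]
lying_barrel_mid 0.27 850 [[0.42, 0.374], [0.507, 0.337], [0.485, 0.293], [0.4, 0.331]] ang [-23.2, -115.9]
chock_a 0.98 819 [[0.659, 0.291], [0.66, 0.239], [0.561, 0.234], [0.561, 0.286]] ang [-89.7, -177.4]
chock_a 0.84 942 [[0.418, 0.399], [0.513, 0.356], [0.488, 0.307], [0.394, 0.35]] ang [-24.1, -116.8]
cradle 0.94 3397 [[0.623, 0.172], [0.624, -0.052], [0.511, -0.051], [0.511, 0.168]] ang [-89.8, 179.7]
[[267.4458 281.1096]]
```

View pics/z.png

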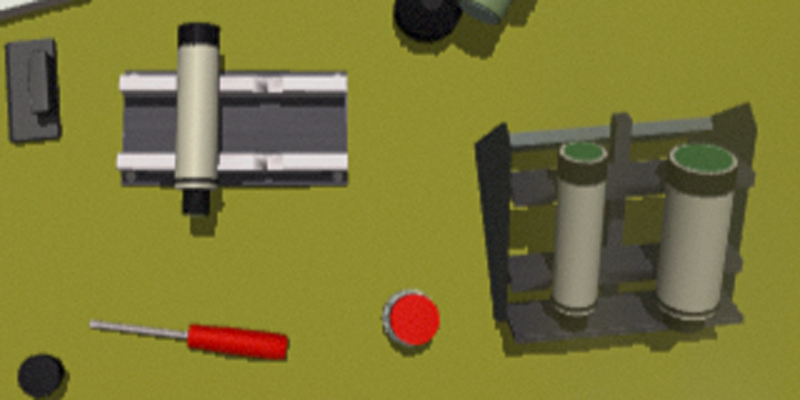

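Cradle yaw ≈ 0 at (0.571, 0.0595), rack yaw ≈ +4.5°. Yaws of the chocks: near about +2.6°, far about -24°. Next I compute the approach to the slim barrel.

```bash
cat >> h.py <<'E'
def ori(psi,tilt=0,sgn=-1):
    "tool y = sgn*(left of psi); tilt: barrel slope (rad)"
    c,s=np.cos,np.sin
    y=sgn*np.array([-s(psi),c(psi),0]); z=np.array([s(tilt)*c(psi),s(tilt)*s(psi),-c(tilt)])
    return np.array([np.cross(y,z),y,z]).T
def plan(*wps):
    s=r.get_state()
    for p,M in wps:
        t,w=rel(p,M,s); print('trans',t.round(4).tolist(),'turn',w.round(3).tolist(),'rows',round(max(np.linalg.norm(t)/.0625,np.degrees(np.linalg.norm(w))/10.7),1))
SL=np.array([.4553,-.2517,.108]); TH=np.array([.4540,-.3505,.1165]); PS=.08; T35=np.radians(35)
E
python3 - <<'E'
from h import *
M=ori(PS,T35); a=SL-M[:,2]*.12
plan(([.45,.15,.38],ori(0,0)),(a,M),(SL,M))
E
```

```text
trans [-0.3826, -0.3446, -0.1223] turn [-0.0, -0.0, 2.831] rows 15.2
trans [-0.4469, -0.7516, 0.0514] turn [-0.831, 0.164, 2.636] rows 14.8
trans [-0.5105, -0.7254, 0.1497] turn [-0.831, 0.164, 2.636] rows 14.8
```

jog_arm:
  turn:
    - [0,0,0.19]
    - [0,0,0.38]
    - [0,0,0.57]
    - [0,0,0.76]
    - [0,0,0.95]
    - [0,0,1.14]
    - [0,0,1.33]
    - [0,0,1.52]
    - [0,0,1.71]
    - [0,0,1.9]
  translation:
    - [-0.03,-0.03,-0.02]
    - [-0.07,-0.065,-0.04]
    - [-0.11,-0.1,-0.06]
    - [-0.15,-0.14,-0.08]
    - [-0.19,-0.175,-0.09]
    - [-0.23,-0.21,-0.1]
    - [-0.27,-0.25,-0.11]
    - [-0.31,-0.28,-0.12]
    - [-0.35,-0.31,-0.12]
    - [-0.38,-0.34,-0.12]
  grip: [0.25,0.25,0.25,0.25,0.25,0.25,0.25,0.25,0.25,0.25]

```text
clock: 2.7
tool_pos: [0.4501, 0.1536, 0.3781]
eef_rot: [0.89, 0.457, 0.001, 0.0]
contact_force: [-0.1, 0.1, -0.3]
opening: 0.753
finger_force: 0.0
```

```bash
python3 - <<'E'
from h import *
st(); M=ori(PS,T35); plan((SL-M[:,2]*.12,M),(SL,M))
E
```

```text
t 2.7 p [0.4501 0.1536 0.3781] q [0.8895 0.4568 0.0007 0.0001] F [-0.0635  0.0916 -0.2763] op 0.753 ff 0.0 j [-0.6774  0.3547  0.3627  1.838  -0.1496  0.9741 -0.873 ]
trans [-0.371, 0.1877, 0.1715] turn [-0.265, 0.57, 0.841] rows 7.2
trans [-0.3267, 0.2401, 0.2699] turn [-0.265, 0.57, 0.841] rows 7.8
```

jog_arm:
  turn:
    - [-0.03,0.06,0.1]
    - [-0.06,0.13,0.2]
    - [-0.09,0.2,0.3]
    - [-0.13,0.28,0.41]
    - [-0.16,0.36,0.52]
    - [-0.2,0.44,0.63]
    - [-0.24,0.51,0.75]
    - [-0.265,0.57,0.841]
    - [-0.265,0.57,0.841]
    - [-0.265,0.57,0.841]
    - [-0.265,0.57,0.841]
  translation:
    - [-0.04,0.02,0.005]
    - [-0.09,0.045,0.015]
    - [-0.14,0.07,0.03]
    - [-0.19,0.095,0.05]
    - [-0.24,0.12,0.08]
    - [-0.29,0.145,0.11]
    - [-0.34,0.17,0.15]
    - [-0.371,0.188,0.1715]
    - [-0.371,0.188,0.1715]
    - [-0.371,0.188,0.1715]
    - [-0.371,0.188,0.1715]
  grip: [0.25,0.25,0.25,0.25,0.25,0.25,0.25,0.25,0.25,0.25,0.25]

```text
clock: 4.08
tool_pos: [0.3934, -0.2865, 0.2521]
eef_rot: [0.958, 0.047, 0.282, -0.035]
contact_force: [0.9, 0.1, -0.3]
opening: 0.753
finger_force: 0.0
```

```bash
python3 - <<'E'
from h import *
st(); M=ori(PS,T35); plan((SL-M[:,2]*.12,M),(SL,M))
snap('top','t1'); a=snap('scene')
im=cv2.imread('pics/t1.png')[170:340,300:500]; m=np.zeros((510,800,3),np.uint8)
m[:,:400]=cv2.resize(im,None,fx=3,fy=3,interpolation=2)[:, 100:500]; m[:400,400:]=cv2.resize(a[120:280,90:250,::-1],(400,400),interpolation=2)
cv2.imwrite('pics/m1.png',m)
E
```

```text
t 4.08 p [ 0.3934 -0.2865  0.2521] q [ 0.9577  0.0474  0.2818 -0.0345] F [ 0.9401  0.1496 -0.2744] op 0.753 ff 0.0 j [ 1.3208  0.6001 -0.7693  2.28   -0.9999  0.0426  0.2465]
trans [-0.0284, -0.0281, 0.0375] turn [-0.05, 0.037, 0.003] rows 0.9
trans [-0.024, -0.0221, 0.1573] turn [-0.05, 0.037, 0.003] rows 2.6
```

View pics/m1.png

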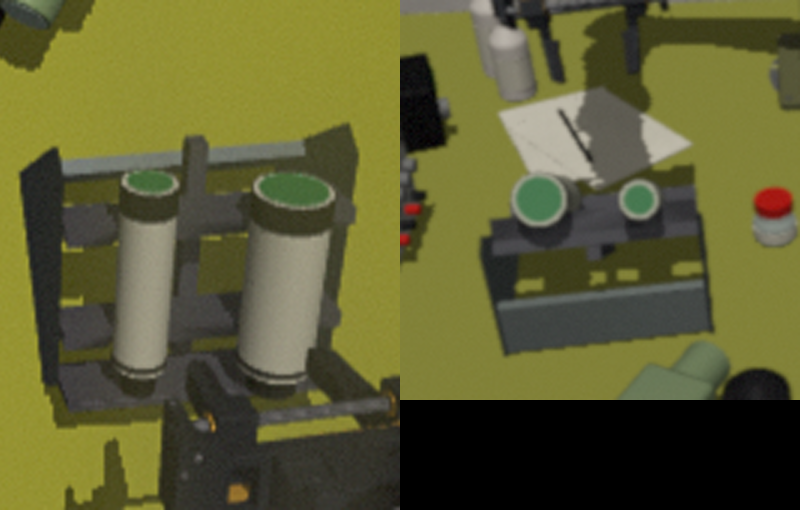

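The jog stopped short: joints 5 and 6 are at their limits (q5=-1.0, q6=0.04). I'll fit the arm's kinematics from the logged states and look for a reachable grasp configuration.

```bash
cat > kin.py <<'E'
import numpy as np, itertools
from scipy.optimize import least_squares
from scipy.spatial.transform import Rotation as R
D=[([-1.2262,.6891,-.1946,1.5653,.1573,.9025,-.2151],[.1911,.5951,.2577],[.1548,.988,0,0]),
([-.6774,.3547,.3627,1.838,-.1496,.9741,-.873],[.4501,.1536,.3781],[.8895,.4568,.0007,.0001]),
([1.3208,.6001,-.7693,2.28,-.9999,.0426,.2465],[.3934,-.2865,.2521],[.9577,.0474,.2818,-.0345])]
def fk(q,P,sg):
    h,a,b,L,base,flange,e1,e2=P
    q=np.array(q)*sg
    Rz=lambda t:R.from_rotvec([0,0,t]); Ry=lambda t:R.from_rotvec([0,t,0])
    M=Rz(base+q[0])*Ry(q[1])*Rz(q[2]); p=np.array([0,0,h])+M.apply([e1,0,a])
    M=M*Ry(q[3])*Rz(q[4]); p=p+M.apply([e2,0,b]); M=M*Ry(q[5]); p=p+M.apply([0,0,L]); M=M*Rz(q[6]+flange)
    return p,M
def res(P,sg): 
    o=[]
    for q,p,w in D:
        pp,M=fk(q,P,sg); o+=list((pp-p)*5)+list((M.inv()*R.from_quat(w)).as_rotvec())
    return o
if __name__=='__main__':
    out=[]
    for s in itertools.product([1,-1],repeat=4):
        sg=np.array([s[0],1,s[1],1,s[2],1,s[3]])
        for f in range(0,4):
          for b in (0,2,-2):
            k=least_squares(res,[.34,.4,.4,.25,b,f*1.57,0,0],args=(sg,)); out.append((k.cost,sg.tolist(),k.x.round(4).tolist()))
    out.sort(key=lambda t:t[0])
    for o in out[:4]: print(o)
E
python3 kin.py
```

```text
(np.float64(0.001692780220843436), [-1, 1, -1, 1, -1, 1, -1], [0.339, 0.5409, 0.3577, 0.2721, -0.0792, 7.7791, 0.0037, -0.0013])
(np.float64(0.001692780220843437), [-1, 1, -1, 1, -1, 1, -1], [0.339, 0.5409, 0.3577, 0.2721, -0.0792, 1.4959, 0.0037, -0.0013])
(np.float64(0.0016927802208434378), [-1, 1, -1, 1, -1, 1, -1], [0.339, 0.5409, 0.3577, 0.2721, -0.0792, 1.4959, 0.0037, -0.0013])
(np.float64(0.0016927802208434458), [-1, 1, -1, 1, -1, 1, -1], [0.339, 0.5409, 0.3577, 0.2721, -0.0792, 1.4959, 0.0037, -0.0013])
```

```bash
cat > ik.py <<'E'
from kin import *
from h import ori,SL,TH,PS
LO=np.array([-3.01,-.46,-1.47,.13,-1,.04,-2.66]);HI=np.array([3.01,2.08,1.51,2.56,4.14,2.09,2.66])
sg=np.array([-1,1,-1,1,-1,1,-1]);P=[0.339,0.5409,0.3577,0.2721,-0.0792,1.4959,0.0037,-0.0013]
def ik(p,M,q0,marg=.08,reg=1e-3):
    T=R.from_matrix(M); mid=(LO+HI)/2
    f=lambda q:np.r_[(lambda a:np.r_[(a[0]-p)*10,(a[1].inv()*T).as_rotvec()])(fk(q,P,sg)),reg*(q-mid)/(HI-LO)*2]
    k=least_squares(f,np.clip(q0,LO+marg+.01,HI-marg-.01),bounds=(LO+marg,HI-marg),max_nfev=60); e=f(k.x)[:6]; return np.linalg.norm(e),k.x
E
python3 - <<'E'
from ik import *
for row in np.array(res(P,sg)).reshape(-1,6): print(row.round(3))
rng=np.random.default_rng(0)
for nm,p in (('SL',SL),('TH',TH)):
  for sgn in(1,-1):
    for t in (35,20,5):
      M=ori(PS,np.radians(t),sgn); got=[]
      for i in range(14):
        e,q=ik(p,M,LO+(HI-LO)*rng.random(7))
        if e<.01: got.append(q)
      print(nm,sgn,t,len(got)); [print('   ',g.round(2)) for g in got[:4]]
E
```

```text
[-0.001 -0.007  0.019  0.    -0.    -0.004]
[ 0.007  0.019 -0.023  0.     0.    -0.004]
[-0.001 -0.004  0.005  0.043 -0.001  0.008]
SL 1 35 4
    [ 1.1   1.   -0.72  2.31  2.9   0.46 -0.47]
    [ 0.54  0.87  0.14  2.31  4.    0.72 -1.72]
    [ 1.18  1.08 -0.88  2.31  2.62  0.52 -0.16]
    [ 1.18  1.08 -0.88  2.31  2.62  0.52 -0.15]
SL 1 20 8
    [ 0.67  0.8  -0.2   2.18  3.82  0.13 -1.62]
    [ 0.85  0.85 -0.47  2.18  2.3   0.15 -0.06]
    [ 1.15  1.08 -1.03  2.19  1.78  0.63  0.54]
    [ 1.07  0.99 -0.86  2.19  1.83  0.46  0.46]
SL 1 5 6
    [ 0.72  0.83 -0.42  2.03  0.81  0.36  1.33]
    [ 0.68  0.82 -0.35  2.03  0.69  0.32  1.44]
    [ 0.94  0.95 -0.81  2.03  1.21  0.63  0.97]
    [ 0.62  0.8  -0.26  2.03  0.5   0.28  1.63]
SL -1 35 8
    [ 1.01  0.95 -0.58  2.31  3.17  0.44  2.38]
    [0.51 0.87 0.2  2.32 4.03 0.75 1.38]
    [0.53 0.87 0.16 2.32 4.01 0.73 1.41]
    [ 1.01  0.95 -0.57  2.31  3.18  0.44  2.37]
SL -1 20 11
    [ 0.62  0.79 -0.13  2.18  4.06  0.17  1.27]
    [ 0.79  0.83 -0.37  2.19  2.78  0.12  2.58]
    [ 0.62  0.79 -0.13  2.18  4.06  0.17  1.27]
    [ 0.62  0.79 -
[... 745 characters left out ...]
[ 0.62  0.81 -0.03  1.87 -0.1   0.4   2.35]
    [ 0.67  0.82 -0.1   1.87  0.03  0.4   2.23]
TH -1 35 9
    [ 1.42  1.19 -1.08  2.12  1.99  0.45 -2.47]
    [ 1.41  1.16 -1.04  2.12  2.03  0.41 -2.52]
    [ 1.04  0.89 -0.37  2.12  4.06  0.28  1.57]
    [ 1.4   1.15 -1.03  2.12  2.04  0.4  -2.53]
TH -1 20 10
    [ 0.86  0.82 -0.25  2.01 -0.68  0.13 -0.11]
    [ 1.26  1.05 -0.96  2.01  1.44  0.52 -2.1 ]
    [ 1.07  0.89 -0.58  2.01  1.07  0.2  -1.8 ]
    [ 1.19  0.97 -0.8   2.01  1.34  0.37 -2.03]
TH -1 5 7
    [ 0.37  0.85  0.39  1.87 -0.75  0.52 -0.2 ]
    [ 1.    0.92 -0.65  1.86  0.89  0.59 -1.69]
    [ 0.5   0.82  0.17  1.87 -0.45  0.44 -0.47]
    [ 0.81  0.84 -0.32  1.87  0.43  0.43 -1.28]
```

```bash
cat > sim.py <<'E'
from ik import *
def jac(q):
    p,M=fk(q,P,sg); J=np.zeros((6,7))
    for i in range(7):
        d=np.array(q,float); d[i]+=1e-4; a,b=fk(d,P,sg); J[:3,i]=(a-p)/1e-4; J[3:,i]=(b*M.inv()).as_rotvec()/1e-4
    return p,M,J
def go(q,p1,M1,n=30,reverse=False):
    "straight/geodesic move by damped pinv; returns q, err, min margin"
    p0,M0=fk(q,P,sg); T=R.from_matrix(M1); w=(T*M0.inv()).as_rotvec(); q=np.array(q,float); mm=9
    for k in range(1,n+1):
        pt=p0+(np.array(p1)-p0)*k/n; Mt=R.from_rotvec(w*k/n)*M0
        for _ in range(2):
            p,M,J=jac(q); e=np.r_[pt-p,(Mt*M.inv()).as_rotvec()]; free=np.ones(7,bool)
            for _ in range(3):
                Jf=J[:,free]; dq=np.zeros(7); dq[free]=Jf.T@np.linalg.solve(Jf@Jf.T+1e-4*np.eye(6),e)
                bad=free&((q+dq<LO)|(q+dq>HI))
                if not bad.any(): break
                free&=~bad
            q=np.clip(q+dq,LO,HI)
        mm=min(mm,(q-LO).min(),(HI-q).min())
    p,M=fk(q,P,sg); return q,np.linalg.norm(p-p1)+.2*np.linalg.norm((T*M.inv()).as_rotvec()),mm
E
cat > t.py <<'E'
from sim import *
q0=np.array(D[0][0]); q,e,m=go(q0,[.4501,.1536,.3781],R.from_quat(D[1][2]).as_matrix()); print(q.round(3),e,m,'obs',D[1][0])
M=ori(PS,np.radians(35)); q2,e,m=go(D[1][0],SL-M[:,2]*.12,M); print(q2.round(3),e,m,'obs',D[2][0])
qc=np.array(D[2][0]); d=np.degrees
best=[]
for sgn in (1,-1):
  for T in (20,27,35):
    Mf=ori(PS,np.radians(T),sgn)
    tgt=SL+[0,0,.006]
    for via in ([.45,-.25,.35],[.55,-.25,.35],[.6,-.1,.35],[.5,-.4,.35]):
      for psi in (-1.2,-.6,PS,.8):
       for tl in (0,-20):
        qq,mm=qc,9
        qa,e1,_=go(qq,via,ori(psi,np.radians(tl),sgn))
        qb,e2,m2=go(qa,tgt-Mf[:,2]*.12,Mf); qd,e3,m3=go(qb,tgt,Mf,15)
        best.append((e3+e2,-min(m2,m3),sgn,T,via,psi,tl,e1,qd.round(2),qb.round(2)))
best.sort(key=lambda b:(round(b[0],2),b[1]))
for b in best[:14]: print(b[:8],b[8],b[9])
E
time timeout 500 python3 t.py
```

```text
[-0.676  0.346  0.368  1.837 -0.147  0.984 -0.864] 4.781460632178436e-07 0.6517102677315318 obs [-0.6774, 0.3547, 0.3627, 1.838, -0.1496, 0.9741, -0.873]
[ 1.345  0.6   -0.758  2.266 -0.985  0.091  0.246] 0.06809888426718266 0.012365855473496445 obs [1.3208, 0.6001, -0.7693, 2.28, -0.9999, 0.0426, 0.2465]
(np.float64(1.2135769681148541e-05), np.float64(-0.06294461956999853), 1, 35, [0.6, -0.1, 0.35], 0.08, -20, np.float64(1.2027308209073672e-06)) [ 1.27  1.18 -1.08  2.32  2.34  0.64  0.16] [ 1.45  0.88 -1.12  2.4   2.18  0.38  0.22]
(np.float64(1.9381025403106298e-05), np.float64(-0.046756397002606066), 1, 35, [0.55, -0.25, 0.35], 0.08, -20, np.float64(1.3757613535363719e-06)) [ 1.27  1.17 -1.07  2.31  2.36  0.63  0.15] [ 1.45  0.87 -1.11  2.4   2.2   0.37  0.2 ]
(np.float64(0.002251297224088968), np.float64(-0.04230622715987382), 1, 27, [0.6, -0.1, 0.35], 0.08, -20, np.float64(1.2027308209073672e-06)) [ 1.16  1.05 -0.95  2.25  2.11  0.51  0.26] [ 1.2   0.65 -0.78  2.3   1.71  0.12  0.58]
(np.float64(7.754554607607092e-06), np.float64(-0.03416530185498421), 1, 35, [0.6, -0.1, 0.35], 
[... 1793 characters left out ...]
.float64(-0.025634109752665037), 1, 27, [0.5, -0.4, 0.35], -0.6, 0, np.float64(6.318858148970599e-07)) [ 1.16  1.04 -0.95  2.25  2.12  0.51  0.25] [ 1.16  0.63 -0.71  2.3   1.7   0.07  0.59]
(np.float64(8.302704731352897e-06), np.float64(-0.025473446074039625), 1, 35, [0.45, -0.25, 0.35], -1.2, -20, np.float64(2.3519822039324917e-07)) [ 1.27  1.17 -1.06  2.31  2.36  0.62  0.13] [ 1.44  0.86 -1.1   2.4   2.21  0.37  0.19]
(np.float64(1.8092495352667422e-05), np.float64(-0.025417458838244596), 1, 35, [0.5, -0.4, 0.35], -1.2, -20, np.float64(3.0240771866881954e-07)) [ 1.26  1.16 -1.05  2.31  2.38  0.61  0.12] [ 1.44  0.86 -1.09  2.4   2.23  0.36  0.17]
real	0m16.124s
user	0m16.530s
sys	0m0.043s
```

```bash
python3 - <<'E'
from h import *
Mv=ori(PS,np.radians(-20),1); plan(([.55,-.22,.36],Mv))
from sim import *
q=np.array(D[2][0])
q1,e,m=go(q,[.55,-.22,.36],Mv);print(q1.round(2),e,m)
Mf=ori(PS,np.radians(35),1);t=SL+Mf[:,2]*-.006
q2,e,m=go(q1,t-Mf[:,2]*.12,Mf);print(q2.round(2),e,m)
E
```

```text
trans [0.1977, -0.0576, -0.0023] turn [1.385, -0.072, -2.801] rows 16.7
[ 0.6   0.79 -0.75  1.28  0.53  1.62  1.5 ] 1.2929143516487383e-06 0.05886460749404987
[ 1.44  0.85 -1.08  2.41  2.26  0.35  0.15] 1.5818633524139473e-05 0.035493511142187024
```

jog_arm:
  turn:
    - [0.081,-0.004,-0.165]
    - [0.163,-0.008,-0.33]
    - [0.244,-0.013,-0.494]
    - [0.326,-0.017,-0.659]
    - [0.407,-0.021,-0.824]
    - [0.489,-0.025,-0.989]
    - [0.57,-0.03,-1.153]
    - [0.652,-0.034,-1.318]
    - [0.733,-0.038,-1.483]
    - [0.815,-0.042,-1.648]
    - [0.896,-0.047,-1.812]
    - [0.978,-0.051,-1.977]
    - [1.059,-0.055,-2.142]
    - [1.141,-0.059,-2.307]
    - [1.222,-0.064,-2.471]
    - [1.304,-0.068,-2.636]
    - [1.385,-0.072,-2.801]
    - [1.385,-0.072,-2.801]
    - [1.385,-0.072,-2.801]
  translation:
    - [0.012,-0.003,0]
    - [0.023,-0.007,0]
    - [0.035,-0.01,0]
    - [0.047,-0.014,0]
    - [0.058,-0.017,0]
    - [0.07,-0.02,0]
    - [0.081,-0.024,0]
    - [0.093,-0.027,0]
    - [0.105,-0.03,0]
    - [0.116,-0.034,0]
    - [0.128,-0.037,0]
    - [0.14,-0.041,0]
    - [0.151,-0.044,0]
    - [0.163,-0.047,0]
    - [0.174,-0.051,0]
    - [0.186,-0.054,0]
    - [0.198,-0.058,0]
    - [0.198,-0.058,0]
    - [0.198,-0.058,0]
  grip: [0.25,0.25,0.25,0.25,0.25,0.25,0.25,0.25,0.25,0.25,0.25,0.25,0.25,0.25,0.25,0.25,0.25,0.25,0.25]

```text
clock: 6.55
tool_pos: [0.5526, -0.2115, 0.3608]
eef_rot: [-0.044, 0.984, -0.01, -0.173]
contact_force: [-0.6, -0.1, -0.8]
opening: 0.748
finger_force: 0.0
```

```bash
python3 - <<'E'
from h import *
s=st(); Mf=ori(PS,T35,1);t=SL-Mf[:,2]*.006
plan((t-Mf[:,2]*.12,Mf),(t,Mf))
from sim import *
q2,e,m=go(s['q'],t-Mf[:,2]*.12,Mf);print(q2.round(2),e,m)
q2,e,m=go(q2,t,Mf);print(q2.round(2),e,m)
E
```

```text
t 6.55 p [ 0.5526 -0.2115  0.3608] q [-0.0441  0.9839 -0.0097 -0.1731] F [-0.6483 -0.0829 -0.7767] op 0.748 ff 0.0 j [ 0.5529  0.7771 -0.7188  1.2212  0.4837  1.6646  1.5209]
trans [0.1113, -0.03, 0.1997] turn [-0.003, -0.959, 0.011] rows 5.1
trans [0.0131, -0.0303, 0.2686] turn [-0.003, -0.959, 0.011] rows 5.1
[ 1.45  0.87 -1.11  2.41  2.21  0.37  0.2 ] 1.970909270463721e-05 0.04152398210415859
[ 1.27  1.17 -1.07  2.32  2.37  0.63  0.14] 6.153510002175974e-08 0.15113216774875493
```

jog_arm:
  turn:
    - [0,-0.12,0]
    - [0,-0.24,0]
    - [0,-0.36,0]
    - [0,-0.48,0]
    - [0,-0.6,0.005]
    - [0,-0.72,0.01]
    - [0,-0.84,0.01]
    - [0,-0.959,0.01]
    - [0,-0.959,0.01]
    - [0,-0.959,0.01]
    - [0,-0.959,0.01]
  translation:
    - [0.014,-0.004,0.025]
    - [0.028,-0.008,0.05]
    - [0.042,-0.011,0.075]
    - [0.056,-0.015,0.1]
    - [0.07,-0.019,0.125]
    - [0.084,-0.023,0.15]
    - [0.098,-0.026,0.175]
    - [0.1113,-0.03,0.1997]
    - [0.1113,-0.03,0.1997]
    - [0.1113,-0.03,0.1997]
    - [0.1113,-0.03,0.1997]
  grip: [0.25,0.25,0.25,0.25,0.25,0.25,0.25,0.25,0.25,0.25,0.25]

```text
clock: 7.92
tool_pos: [0.3831, -0.2592, 0.211]
eef_rot: [-0.037, 0.953, 0.011, 0.302]
contact_force: [-0.3, 0.6, -0.9]
opening: 0.746
finger_force: 0.0
```

```bash
python3 - <<'E'
from h import *
s=st(); Mf=ori(PS,T35,1);t=SL-Mf[:,2]*.006
plan((t-Mf[:,2]*.06,Mf),(t,Mf))
E
```

```text
t 7.92 p [ 0.3831 -0.2592  0.211 ] q [-0.0372  0.9526  0.011   0.3016] F [-0.2907  0.5993 -0.9197] op 0.746 ff 0.0 j [ 1.4839  0.8923 -1.263   2.4515  2.0896  0.5264  0.2573]
trans [-0.0002, 0.0019, 0.06] turn [-0.003, 0.002, -0.001] rows 1.0
trans [-0.0001, 0.0021, 0.12] turn [-0.003, 0.002, -0.001] rows 1.9
```

jog_arm:
  turn:
    - [0,0,0]
    - [0,0,0]
    - [0,0,0]
    - [0,0,0]
    - [0,0,0]
    - [0,0,0]
    - [0,0,0]
    - [0,0,0]
    - [0,0,0]
    - [0,0,0]
  translation:
    - [0,0.002,0.05]
    - [0,0.002,0.085]
    - [0,0.002,0.105]
    - [0,0.002,0.12]
    - [0,0.002,0.12]
    - [0,0.002,0.12]
    - [0,0.002,0.12]
    - [0,0.002,0.12]
    - [0,0.002,0.12]
    - [0,0.002,0.12]
  grip: [0.25,0.25,0.25,0.25,0.25,1,1,1,1,1]
  force: 30

```text
clock: 9.18
tool_pos: [0.4525, -0.252, 0.1133]
eef_rot: [-0.039, 0.953, 0.01, 0.301]
contact_force: [-2.9, -3.9, 3.0]
opening: 0.444
finger_force: 30.0
```

```bash
python3 - <<'E'
from h import *
st()
E
```

```text
t 9.18 p [ 0.4525 -0.252   0.1133] q [-0.0392  0.9528  0.0095  0.3008] F [-2.8504 -3.9467  3.0149] op 0.444 ff 29.970049811527133 j [ 1.293   1.1836 -1.2112  2.3854  2.2536  0.7941  0.1955]
```

```bash
cat >> h.py <<'E'
CR=np.array([.5712,.0582,0])
E
python3 - <<'E'
from h import *
from sim import *
s=r.get_state(); M0=R.from_quat(s['eef_rot']).as_matrix(); a=np.array(s['tool_pos'])-M0[:,2]*.11
F=ori(0,0,1); b=CR+[0,-.033,.17]; c=CR+[0,-.033,.0591+.006]
plan((a,M0),([.47,-.12,.24],ori(.04,T35/2,1)),(b,F),(c,F))
q=s['q']
for p,M in ((a,M0),([.47,-.12,.24],ori(.04,T35/2,1)),(b,F),(c,F)):
    q,e,m=go(q,p,M); print(q.round(2),e,m)
E
```

```text
trans [-0.0, -0.0, -0.11] turn [0.0, 0.0, 0.0] rows 1.8
trans [-0.0961, 0.1294, -0.0882] turn [0.013, 0.306, 0.039] rows 2.9
trans [-0.1486, 0.2664, 0.0331] turn [0.019, 0.611, 0.08] rows 4.9
trans [-0.0884, 0.267, 0.119] turn [0.019, 0.611, 0.08] rows 4.9
[ 1.48  0.98 -1.24  2.41  2.07  0.53  0.34] 2.883610955655697e-07 0.1503161018187984
[ 0.96  0.77 -1.19  2.21  1.33  0.69  0.49] 1.7839599271150082e-07 0.15132669290811895
[ 0.45  1.02 -1.08  1.8   1.05  1.04  0.52] 8.682058858309969e-08 0.28169738510306885
[ 0.4   1.15 -0.95  1.82  1.24  0.91  0.4 ] 8.120694262002114e-09 0.3947670430021297
```

jog_arm:
  turn:
    - [0,0,0]
    - [0,0,0]
    - [0,0,0]
    - [0,0,0]
    - [0.003,0.075,0.01]
    - [0.006,0.15,0.02]
    - [0.01,0.23,0.03]
    - [0.013,0.306,0.039]
    - [0.014,0.36,0.046]
    - [0.015,0.41,0.053]
    - [0.016,0.46,0.06]
    - [0.017,0.51,0.067]
    - [0.018,0.56,0.073]
    - [0.019,0.611,0.08]
    - [0.019,0.611,0.08]
    - [0.019,0.611,0.08]
    - [0.019,0.611,0.08]
  translation:
    - [0,0,-0.02]
    - [0,0,-0.045]
    - [0,0,-0.08]
    - [0,0,-0.11]
    - [-0.024,0.032,-0.105]
    - [-0.048,0.065,-0.1]
    - [-0.072,0.097,-0.095]
    - [-0.0961,0.1294,-0.0882]
    - [-0.105,0.152,-0.068]
    - [-0.114,0.175,-0.048]
    - [-0.123,0.198,-0.028]
    - [-0.132,0.221,-0.007]
    - [-0.14,0.244,0.013]
    - [-0.1486,0.2664,0.033]
    - [-0.1486,0.2664,0.033]
    - [-0.1486,0.2664,0.033]
    - [-0.1486,0.2664,0.033]
  grip: [1,1,1,1,1,1,1,1,1,1,1,1,1,1,1,1,1]

```text
clock: 11.3
tool_pos: [0.5693, 0.0262, 0.1707]
eef_rot: [-0.001, 1.0, 0.002, -0.0]
contact_force: [-0.3, 0.4, -4.7]
opening: 0.447
finger_force: 30.0
```

```bash
python3 - <<'E'
from h import *
s=st(); F=ori(0,0,1)
plan((CR+[0,-.033,.080],F),(CR+[0,-.033,.0651],F))
for c in('top','scene'):
    im=snap(c); 
    if c=='top': A=im[130:290,170:330,::-1]
    else: B=im[150:290,240:380,::-1]
    for n in ('slim_barrel_mid','slim_barrel_objective','lying_barrel_objective','lying_barrel_mid','cradle'):
        print(c,n,[(round(d['p'],2),np.array(d['position'])) for d in models.place_of(c,n)[:2]])
cv2.imwrite('pics/m2.png',np.hstack([cv2.resize(A,(400,400),interpolation=2),cv2.resize(B,(400,400),interpolation=2)]))
E
```

```text
t 11.3 p [0.5693 0.0262 0.1707] q [-0.0014  1.      0.0015 -0.0003] F [-0.316   0.4069 -4.6672] op 0.447 ff 30.008078198879957 j [ 0.4174  0.933  -1.0217  1.7922  0.9487  0.9984  0.5728]
trans [-0.002, -0.0013, 0.0907] turn [0.003, -0.001, 0.003] rows 1.5
trans [-0.002, -0.0014, 0.1056] turn [0.003, -0.001, 0.003] rows 1.7
top slim_barrel_mid [(0.75, array([0.5664, 0.0253, 0.162 ]))]
top slim_barrel_objective []
top lying_barrel_objective []
top lying_barrel_mid [(0.95, array([0.5732, 0.0927, 0.0556])), (0.68, array([0.456 , 0.3569, 0.0042]))]
top cradle [(0.97, array([0.5705, 0.0584, 0.0004]))]
scene slim_barrel_mid [(0.76, array([0.5698, 0.0292, 0.1658]))]
scene slim_barrel_objective [(0.67, array([0.6602, 0.0277, 0.1679]))]
scene lying_barrel_objective [(0.93, array([0.6613, 0.0927, 0.0621])), (0.45, array([0.6628, 0.0286, 0.1688]))]
scene lying_barrel_mid [(0.86, array([0.573 , 0.0907, 0.0606]))]
scene cradle [(0.91, array([0.5751, 0.0591, 0.002 ]))]
```

View pics/m2.png

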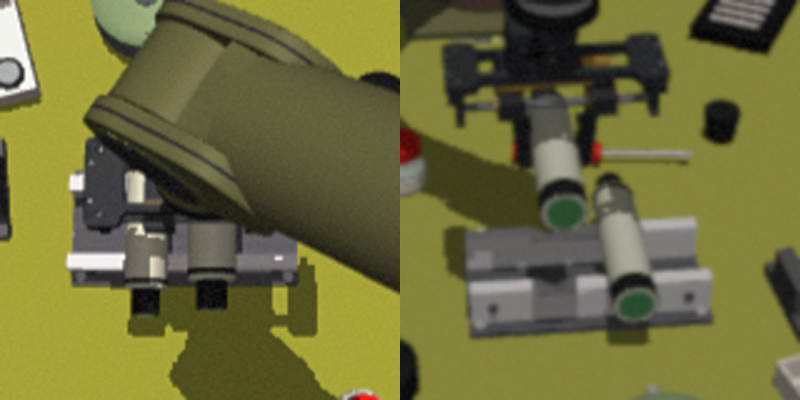

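Picture: slim barrel level in the gripper over the empty V, objective away from the robot (scene (565,212)), parallel to the lying barrel. Now lowering it.

jog_arm:
  turn:
    - [0,0,0]
    - [0,0,0]
    - [0,0,0]
    - [0,0,0]
    - [0,0,0]
    - [0,0,0]
  translation:
    - [-0.001,-0.001,0.03]
    - [-0.002,-0.001,0.06]
    - [-0.002,-0.001,0.085]
    - [-0.002,-0.001,0.097]
    - [-0.002,-0.001,0.101]
    - [-0.002,-0.001,0.101]
  grip: [1,1,1,1,1,1]

```text
clock: 12.65
tool_pos: [0.5725, 0.0273, 0.0703]
eef_rot: [-0.002, 1.0, 0.002, 0.0]
contact_force: [-0.2, 0.1, -4.9]
opening: 0.444
finger_force: 30.0
```

jog_arm:
  turn:
    - [0,0,0]
    - [0,0,0]
  translation:
    - [0,0,0.002]
    - [0,0,0.003]
  grip: [1,1]

```text
clock: 12.9
tool_pos: [0.5724, 0.0271, 0.0672]
eef_rot: [-0.002, 1.0, 0.002, 0.0]
contact_force: [-0.9, -0.2, -4.1]
opening: 0.45
finger_force: 30.0
```

jog_arm:
  turn:
    - [0,0,0]
    - [0,0,0]
  translation:
    - [0,0,0.001]
    - [0,0,0.0015]
  grip: [1,1]

```text
clock: 13.15
tool_pos: [0.5721, 0.027, 0.0653]
eef_rot: [-0.002, 1.0, 0.002, -0.0]
contact_force: [-0.9, -0.1, -3.0]
opening: 0.449
finger_force: 30.0
```

jog_arm:
  turn:
    - [0,0,0]
    - [0,0,0]
    - [0,0,0]
  translation:
    - [0,-0.001,0.0005]
    - [0,-0.001,0.001]
    - [0,-0.001,0.001]
  grip: [1,1,1]

```text
clock: 13.52
tool_pos: [0.5722, 0.0259, 0.0645]
eef_rot: [-0.002, 1.0, 0.002, 0.0]
contact_force: [-1.1, -1.5, -0.9]
opening: 0.445
finger_force: 30.0
```

jog_arm:
  turn:
    - [0,0,0]
    - [0,0,0]
  translation:
    - [0,0,0.0005]
    - [0,0,0.001]
  grip: [1,1]

```text
clock: 13.78
tool_pos: [0.5723, 0.0259, 0.0643]
eef_rot: [-0.002, 1.0, 0.002, 0.0]
contact_force: [-2.7, -2.9, 10.4]
opening: 0.445
finger_force: 30.1
```

jog_arm:
  turn:
    - [0,0,0]
    - [0,0,0]
    - [0,0,0]
    - [0,0,0]
    - [0,0,0]
    - [0,0,0]
    - [0,0,0]
    - [0,0,0]
  translation:
    - [0,0,-0.001]
    - [0,0,-0.001]
    - [0,0,-0.001]
    - [0,0,-0.01]
    - [0,0,-0.03]
    - [0,0,-0.08]
    - [0,0,-0.13]
    - [0,0,-0.17]
  grip: [0.45,0.45,0.45,0.45,0.45,0.4,0.2,0.2]

```text
clock: 14.78
tool_pos: [0.5723, 0.0259, 0.2359]
eef_rot: [-0.002, 1.0, 0.003, 0.001]
contact_force: [0.4, -0.4, -0.6]
opening: 0.791
finger_force: 0.0
```

```bash
python3 - <<'E'
from h import *
s=st()
for c in('top','scene'):
    im=snap(c)
    for n in ('slim_barrel_mid','slim_barrel_objective','chock_a'):
        print(c,n,[(round(d['p'],2),np.array(d['position'])) for d in models.place_of(c,n)[:2]])
from sim import *
# chock grasp poses: near yaw .04, far yaw -.42
for nm,c,yaw in (('near',np.array([.609,.2655,0]),.04),('far',np.array([.456,.355,0]),-.42)):
    heel=c+np.array([np.sin(yaw),-np.cos(yaw),0])*.017
    for sgn in(1,-1):
        M=ori(yaw,0,sgn); q,e0,m0=go(s['q'],heel+[0,0,.15],M); q1,e,m=go(q,heel+[0,0,.037],M); print(nm,sgn,q1.round(2),e0,m0,e,m)
        for ty,fl in ((+1,1),(-1,0)):
            F=ori(0,0,-sgn if fl else sgn); p=CR+[0,ty*(.074+.017+.01),.15]
            q2,e0,m0=go(q,(heel+p)/2*[1,1,0]+[0,0,.25],ori(yaw+(np.pi/2 if fl else 0),0,sgn)); qx,e1,mx=go(q2,p,F); q2b,e0b,m0b=go(q,(heel+p)/2*[1,1,0]+[0,0,.25],ori(yaw-(np.pi/2 if fl else 0),0,sgn)); qy,e2,my=go(q2b,p,F); print('   ',ty,'via+',qx.round(2),round(e1,4),min(m0,mx),'via-',qy.round(2),round(e2,4),min(m0b,my))
E
```

```text
t 14.78 p [0.5723 0.0259 0.2359] q [-0.0021  1.      0.0026  0.0008] F [ 0.408  -0.4227 -0.6362] op 0.791 ff 0.0 j [ 0.4469  0.854  -1.0813  1.7281  0.8403  1.0956  0.6634]
top slim_barrel_mid [(0.79, array([0.5742, 0.0233, 0.0571]))]
top slim_barrel_objective []
top chock_a [(0.86, array([ 0.6074,  0.2651, -0.0043])), (0.77, array([ 0.4562,  0.3546, -0.0004]))]
scene slim_barrel_mid [(0.92, array([0.5694, 0.0259, 0.0586]))]
scene slim_barrel_objective [(0.74, array([0.6661, 0.0256, 0.0642]))]
scene chock_a [(0.71, array([ 0.6121,  0.2581, -0.0024])), (0.67, array([ 0.4566,  0.3536, -0.0009]))]
near 1 [-0.04  1.21 -0.84  1.54  1.08  0.91  0.34] 1.3854576376917896e-07 0.3943096393016301 1.6108316941921998e-08 0.5331214294601182
    1 via+ [ 0.13  1.26 -1.4   2.18  1.46  1.34  2.64] 0.1933 0.016338141279183205 via- [-0.25  0.8  -0.16  1.74  0.2   0.62 -2.1 ] 0.0 0.5371933285174251
    -1 via+ [ 0.52  0.99 -0.96  1.8   1.02  0.94  0.67] 0.0 0.413459051736051 via- [ 0.52  0.99 -0.96  1.8   1.02  0.94  0.67] 0.0 0.413459051736051
near -1 [-0.4   1.04 -0.12  1.55  0.2   0.57 -2.16] 2.05409
[... 551 characters left out ...]
1.48  1.33  2.6 ] 0.2043 0.05392405457482807 via- [-0.26  0.8  -0.15  1.74  0.18  0.61 -2.08] 0.0 0.5740537607450934
    -1 via+ [ 0.52  0.99 -0.96  1.8   1.02  0.93  0.67] 0.0 0.5073177744879589 via- [ 0.52  0.99 -0.96  1.8   1.02  0.93  0.67] 0.0 0.5073177744879589
far -1 [-0.1   1.39 -1.24  1.85  1.48  1.21  2.4 ] 2.882887962791937e-07 0.099283210254699 1.621659701326282e-08 0.10352021144195245
    1 via+ [-1.15  0.85  0.18  2.29  4.05  0.05  2.63] 0.3924 0.0 via- [ 0.15  1.   -0.93  1.74  0.98  0.95  0.38] 0.0 0.10060291614438088
    -1 via+ [ 0.41  1.18 -1.46  2.43  1.44  1.25  2.65] 0.2674 0.007151720204975565 via- [ 0.41  1.18 -1.46  2.43  1.44  1.25  2.65] 0.2674 0.007151720204975565
```

```bash
python3 - <<'E'
from h import *
for c,yaw in (([.609,.2655],.04),([.4562,.355],-.42)):
    for f in (0,np.pi):
        y=yaw+f; h=np.array(c)+.017*np.array([np.sin(y),-np.cos(y)])
        print(proj('top',[[*h,.047]])[0],proj('scene',[[*h,.047]])[0], 'base',proj('top',[[*c,0.007]])[0])
s=r.get_state(); near=np.array([.609,.2655,0]); yaw=.04; M=ori(yaw,0,1); heel=near+np.array([np.sin(yaw),-np.cos(yaw),0])*.017
plan((heel+[0,0,.15],M),(heel+[0,0,.037],M))
E
```

```text
[164.3078 202.6524] [378.4357 242.5385] base [161.5317 205.9734]
[150.0519 203.1525] [391.0836 241.4442] base [161.5317 205.9734]
[121.6232 270.117 ] [396.165  204.7381] base [121.2924 267.67  ]
[108.6135 264.1024] [408.1154 206.9857] base [121.2924 267.67  ]
trans [-0.0392, 0.223, 0.0828] turn [0.004, -0.002, -0.036] rows 3.9
trans [-0.0395, 0.2226, 0.1958] turn [0.004, -0.002, -0.036] rows 4.8
```

Observed rib tops (top cam (166,203) and (123,271)) confirm that both heels are at -y. Going to the near chock.

jog_arm:
  turn:
    - [0,0,-0.02]
    - [0,0,-0.036]
    - [0.004,0,-0.036]
    - [0.004,0,-0.036]
    - [0.004,0,-0.036]
    - [0.004,0,-0.036]
    - [0.004,0,-0.036]
    - [0.004,0,-0.036]
    - [0.004,0,-0.036]
    - [0.004,0,-0.036]
    - [0.004,0,-0.036]
    - [0.004,0,-0.036]
  translation:
    - [-0.01,0.055,0.02]
    - [-0.02,0.11,0.04]
    - [-0.03,0.165,0.06]
    - [-0.04,0.219,0.085]
    - [-0.04,0.219,0.13]
    - [-0.04,0.219,0.17]
    - [-0.04,0.219,0.185]
    - [-0.04,0.219,0.1955]
    - [-0.04,0.219,0.1955]
    - [-0.04,0.219,0.1955]
    - [-0.04,0.219,0.1955]
    - [-0.04,0.219,0.1955]
  grip: [0.2,0.2,0.2,0.2,0.2,0.2,0.2,0.2,1,1,1,1]
  force: 25

```text
clock: 16.68
tool_pos: [0.6117, 0.2454, 0.0394]
eef_rot: [-0.02, 1.0, 0.0, 0.0]
contact_force: [-0.2, -0.4, -0.2]
opening: 0.365
finger_force: 0.0
```

jog_arm:
  turn:
    - [0,0,0]
    - [0,0,0]
  translation:
    - [0,0,0]
    - [0,0,0]
  grip: [1,1]

```text
clock: 16.92
tool_pos: [0.6114, 0.2456, 0.0389]
eef_rot: [-0.02, 1.0, 0.0, 0.0]
contact_force: [0.2, 0.7, 0.7]
opening: 0.204
finger_force: 24.8
```

```bash
python3 - <<'E'
from h import *
from sim import *
s=st(); p0=np.array(s['tool_pos'])
F=ori(0,0,-1); t=np.array([CR[0],.163,.15]); M1=ori(.04-np.pi/2,0,1)
plan((p0+[-.02,-.04,.12],M1),(t,F))
# forced path
q=s['q']
for p,M in ((p0+[0,0,.08],ori(.04,0,1)),(p0+[-.02,-.04,.12],M1),(t,F),(t-[0,0,.06],F)): q,e,m=go(q,p,M); print(q.round(2),e,m)
E
```

```text
t 16.93 p [0.6114 0.2456 0.0389] q [-0.0198  0.9998  0.0004  0.0001] F [0.1999 0.6909 0.68  ] op 0.204 ff 24.772062376141548 j [-0.0238  1.1737 -0.8843  1.5565  1.0649  0.9525  0.3382]
trans [0.0215, -0.0391, -0.12] turn [0.001, -0.001, 1.57] rows 8.4
trans [0.0434, -0.0808, -0.1112] turn [-0.0, 0.001, -3.102] rows 16.6
[-0.    1.11 -0.93  1.54  1.    1.02  0.39] 7.058123347704867e-09 0.5382441271943599
[-0.07  0.9  -0.62  1.63  0.67  0.83 -0.93] 1.712576259860211e-08 0.5468521919551655
[-0.25  0.8  -0.18  1.74  0.23  0.62 -2.13] 2.4800086371704925e-08 0.5325161916232473
[-0.26  0.9  -0.15  1.76  0.25  0.51 -2.15] 3.3456727410477805e-09 0.4685134773139254
```

jog_arm:
  turn:
    - [0,0,0]
    - [0,0,0]
    - [0,0,0.18]
    - [0,0,0.36]
    - [0,0,0.54]
    - [0,0,0.72]
    - [0,0,0.9]
    - [0,0,1.08]
    - [0,0,1.26]
    - [0,0,1.44]
    - [0,0,1.57]
  translation:
    - [0,0,-0.03]
    - [0,0,-0.08]
    - [0.005,-0.01,-0.12]
    - [0.01,-0.015,-0.12]
    - [0.02,-0.02,-0.12]
    - [0.02,-0.025,-0.12]
    - [0.02,-0.03,-0.12]
    - [0.02,-0.04,-0.12]
    - [0.02,-0.04,-0.12]
    - [0.02,-0.04,-0.12]
    - [0.02,-0.04,-0.12]
  grip: [1,1,1,1,1,1,1,1,1,1,1]

```text
clock: 18.3
tool_pos: [0.5923, 0.2041, 0.1581]
eef_rot: [0.694, 0.72, -0.001, -0.0]
contact_force: [0.4, 0.7, -2.9]
opening: 0.204
finger_force: 24.8
```

```bash
python3 - <<'E'
from h import *
s=st(); F=ori(0,0,-1); plan(([CR[0],.163,.15],F),([CR[0],.163,.088],F))
E
```

```text
t 18.3 p [0.5923 0.2041 0.1581] q [ 0.6943  0.7197 -0.0007 -0.0004] F [ 0.3534  0.7073 -2.8727] op 0.204 ff 24.769102726131678 j [-0.0703  0.8814 -0.6304  1.632   0.6499  0.8498 -0.9349]
trans [-0.0404, -0.0226, 0.0081] turn [-0.001, 0.002, 1.607] rows 8.6
trans [-0.0403, -0.0225, 0.0701] turn [-0.001, 0.002, 1.607] rows 8.6
```

jog_arm:
  turn:
    - [0,0,0.18]
    - [0,0,0.36]
    - [0,0,0.54]
    - [0,0,0.72]
    - [0,0,0.9]
    - [0,0,1.08]
    - [0,0,1.26]
    - [0,0,1.44]
    - [0,0,1.607]
    - [0,0,1.607]
    - [0,0,1.607]
    - [0,0,1.607]
  translation:
    - [-0.005,-0.003,0]
    - [-0.01,-0.006,0]
    - [-0.015,-0.009,0]
    - [-0.02,-0.012,0]
    - [-0.025,-0.015,0]
    - [-0.03,-0.017,0]
    - [-0.035,-0.02,0]
    - [-0.04,-0.0225,0]
    - [-0.0403,-0.0225,0.02]
    - [-0.0403,-0.0225,0.045]
    - [-0.0403,-0.0225,0.06]
    - [-0.0403,-0.0225,0.065]
  grip: [1,1,1,1,1,1,1,1,1,1,1,1]

```text
clock: 19.8
tool_pos: [0.5713, 0.1633, 0.0926]
eef_rot: [1.0, 0.002, -0.001, -0.0]
contact_force: [0.7, 0.5, -2.3]
opening: 0.203
finger_force: 24.8
```

```bash
python3 - <<'E'
from h import *
s=st(); F=ori(0,0,-1); plan(([CR[0],.163,.0836],F))
for c in('top','scene'):
    im=snap(c)
    for n in ('chock_a','cradle','slim_barrel_mid'):
        print(c,n,[(round(d['p'],2),np.array(d['position'])) for d in models.place_of(c,n)[:2]])
E
```

```text
t 19.8 p [0.5713 0.1633 0.0926] q [ 1.      0.0023 -0.0011 -0.    ] F [ 0.674   0.5092 -2.275 ] op 0.203 ff 24.772908445447683 j [-0.2603  0.8821 -0.1676  1.7776  0.2672  0.506  -2.1689]
trans [-0.0001, 0.0003, 0.009] turn [-0.0, 0.002, 0.005] rows 0.1
top chock_a [(0.83, array([0.5697, 0.1512, 0.049 ]))]
top cradle [(0.97, array([ 0.5724,  0.06  , -0.0011])), (0.23, array([0.5714, 0.0265, 0.0559]))]
top slim_barrel_mid [(0.65, array([0.5735, 0.0258, 0.0554])), (0.56, array([0.5727, 0.0617, 0.0026]))]
scene chock_a [(0.91, array([0.5761, 0.1433, 0.0534])), (0.76, array([ 0.4512,  0.3545, -0.0012]))]
scene cradle [(0.64, array([0.5717, 0.0595, 0.0019]))]
scene slim_barrel_mid [(0.85, array([0.5712, 0.024 , 0.0598]))]
```

jog_arm:
  turn:
    - [0,0,0.005]
    - [0,0,0.005]
    - [0,0,0.005]
    - [0,0,0.005]
  translation:
    - [0,0,0.004]
    - [0,0,0.0065]
    - [0,0,0.0075]
    - [0,0,0.008]
  grip: [1,1,1,1]

```text
clock: 20.7
tool_pos: [0.5721, 0.1634, 0.0855]
eef_rot: [1.0, -0.0, -0.0, -0.0]
contact_force: [-0.5, -0.4, -2.3]
opening: 0.201
finger_force: 24.8
```

jog_arm:
  turn:
    - [0,0,0]
    - [0,0,0]
  translation:
    - [0,0,0.0007]
    - [0,0,0.0007]
  grip: [1,1]

```text
clock: 20.95
tool_pos: [0.5721, 0.1634, 0.085]
eef_rot: [1.0, -0.0, -0.0, -0.0]
contact_force: [-1.0, 0.5, -2.8]
opening: 0.201
finger_force: 24.8
```

jog_arm:
  turn:
    - [0,0,0]
    - [0,0,0]
  translation:
    - [0,0,0.0006]
    - [0,0,0.001]
  grip: [1,1]

```text
clock: 21.2
tool_pos: [0.5721, 0.1634, 0.084]
eef_rot: [1.0, -0.0, 0.0, -0.0]
contact_force: [0.5, 0.5, -3.4]
opening: 0.202
finger_force: 24.8
```

jog_arm:
  turn:
    - [0,0,0]
    - [0,0,0]
  translation:
    - [0,0,0.0006]
    - [0,0,0.0006]
  grip: [1,1]

```text
clock: 21.45
tool_pos: [0.5721, 0.1634, 0.0835]
eef_rot: [1.0, -0.0, 0.0, -0.0]
contact_force: [-0.8, -1.0, -2.1]
opening: 0.203
finger_force: 24.8
```

jog_arm:
  turn:
    - [0,0,0]
    - [0,0,0]
  translation:
    - [0,0,0.0005]
    - [0,0,0.0005]
  grip: [1,1]

```text
clock: 21.7
tool_pos: [0.5721, 0.1634, 0.0835]
eef_rot: [1.0, -0.0, 0.0, -0.0]
contact_force: [-2.3, -0.7, 5.0]
opening: 0.202
finger_force: 24.8
```

jog_arm:
  turn:
    - [0,0,0]
    - [0,0,0]
  translation:
    - [0,0,0.0004]
    - [0,0,0.0004]
  grip: [1,1]

```text
clock: 21.95
tool_pos: [0.5721, 0.1634, 0.0835]
eef_rot: [1.0, -0.0, 0.0, -0.0]
contact_force: [-2.4, -1.3, 8.8]
opening: 0.201
finger_force: 24.8
```

jog_arm:
  turn:
    - [0,0,0]
    - [0,0,0]
    - [0,0,0]
    - [0,0,0]
    - [0,0,0]
    - [0,0,0]
  translation:
    - [0,0,-0.0009]
    - [0,0.003,-0.0009]
    - [0,0.006,-0.0009]
    - [0,0.009,-0.0009]
    - [0,0.0105,-0.0009]
    - [0,0.0105,-0.0009]
  grip: [1,1,1,1,1,1]

```text
clock: 22.7
tool_pos: [0.5725, 0.1527, 0.0835]
eef_rot: [1.0, -0.001, 0.0, -0.0]
contact_force: [0.9, 1.2, 2.2]
opening: 0.204
finger_force: 24.8
```

jog_arm:
  turn:
    - [0,0,0]
    - [0,0,0]
  translation:
    - [0,0.0007,0]
    - [0,0.001,0]
  grip: [1,1]

```text
clock: 22.95
tool_pos: [0.5724, 0.1522, 0.0835]
eef_rot: [1.0, -0.0, 0.0, -0.001]
contact_force: [0.6, 2.7, 2.7]
opening: 0.201
finger_force: 24.8
```

jog_arm:
  turn:
    - [0,0,0]
    - [0,0,0]
  translation:
    - [0,0.0005,0]
    - [0,0.0007,0]
  grip: [1,1]

```text
clock: 23.2
tool_pos: [0.5722, 0.1515, 0.0835]
eef_rot: [1.0, -0.0, 0.0, -0.0]
contact_force: [0.0, 3.0, 4.2]
opening: 0.204
finger_force: 24.8
```

jog_arm:
  turn:
    - [0,0,0]
    - [0,0,0]
  translation:
    - [0,0.0004,-0.0004]
    - [0,0.0007,-0.0004]
  grip: [1,1]

```text
clock: 23.45
tool_pos: [0.5717, 0.15, 0.0835]
eef_rot: [1.0, -0.001, -0.0, 0.0]
contact_force: [1.0, 1.5, 0.6]
opening: 0.205
finger_force: 24.8
```

jog_arm:
  turn:
    - [0,0,0]
    - [0,0,0]
  translation:
    - [0,0.0004,0]
    - [0,0.0006,0]
  grip: [1,1]

```text
clock: 23.7
tool_pos: [0.5717, 0.1495, 0.0835]
eef_rot: [1.0, -0.001, -0.0, 0.0]
contact_force: [-0.8, 2.0, 0.1]
opening: 0.205
finger_force: 24.8
```

jog_arm:
  turn:
    - [0,0,0]
    - [0,0,0]
  translation:
    - [0,0.0003,0]
    - [0,0.0005,0]
  grip: [1,1]

```text
clock: 23.95
tool_pos: [0.5718, 0.1494, 0.0836]
eef_rot: [1.0, -0.0, -0.0, -0.0]
contact_force: [0.2, 2.1, -0.8]
opening: 0.202
finger_force: 24.8
```

jog_arm:
  turn:
    - [0,0,0]
    - [0,0,0]
  translation:
    - [0,0.0003,0]
    - [0,0.0004,0]
  grip: [1,1]

```text
clock: 24.2
tool_pos: [0.5719, 0.1492, 0.0836]
eef_rot: [1.0, -0.0, -0.0, -0.0]
contact_force: [0.6, 2.9, -1.9]
opening: 0.201
finger_force: 24.8
```

jog_arm:
  turn:
    - [0,0,0]
    - [0,0,0]
  translation:
    - [0,0.0003,0]
    - [0,0.0003,0]
  grip: [1,1]

```text
clock: 24.45
tool_pos: [0.572, 0.149, 0.0836]
eef_rot: [1.0, -0.0, -0.0, -0.0]
contact_force: [1.0, 2.9, -2.1]
opening: 0.2
finger_force: 24.8
```

jog_arm:
  turn:
    - [0,0,0]
    - [0,0,0]
    - [0,0,0]
    - [0,0,0]
    - [0,0,0]
    - [0,0,0]
    - [0,0,0]
  translation:
    - [0,0,0.0003]
    - [0,0,0]
    - [0,0,0]
    - [0,0,-0.012]
    - [0,0,-0.05]
    - [0,0,-0.1]
    - [0,0,-0.14]
  grip: [0.7,0.7,0.7,0.7,0.65,0.3,0.3]

```text
clock: 25.32
tool_pos: [0.5724, 0.1486, 0.2266]
eef_rot: [1.0, -0.0, 0.001, -0.0]
contact_force: [1.0, 0.5, -0.1]
opening: 0.551
finger_force: 0.0
```

```bash
python3 - <<'E'
from h import *
s=st()
a=snap('top');b=snap('scene')
for c in('top','scene'):
    for n in ('chock_a','lying_barrel_mid'):
        print(c,n,[(round(d['p'],2),np.array(d['position'])) for d in models.place_of(c,n)[:2]])
cv2.imwrite('pics/m3.png',np.hstack([cv2.resize(a[170:270,180:280,::-1],(400,400),interpolation=2),cv2.resize(b[190:280,260:350,::-1],(400,400),interpolation=2)]))
from sim import *
c=np.array([.454,.352,0]); yaw=-.42; heel=c+np.array([np.sin(yaw),-np.cos(yaw),0])*.017
print(heel)
M=ori(yaw,0,1); 
for sg_ in (1,-1):
  M=ori(yaw,0,sg_); plan((heel+[0,0,.15],M))
M=ori(yaw,0,1)
q=s['q']
for p,MM in (([.5,.25,.25],ori(yaw-np.pi/2,0,1)),(heel+[0,0,.15],M),(heel+[0,0,.038],M),(heel+[0,0,.2],M),([.54,.15,.25],ori(-.2,0,1)),(CR+[0,-.101,.2],ori(0,0,1)),(CR+[0,-.101,.09],ori(0,0,1))):
    q,e,m=go(q,p,MM); print(q.round(2),e,m)
E
```

```text
t 25.32 p [0.5724 0.1486 0.2266] q [ 1.     -0.0005  0.0009 -0.0005] F [ 1.0487  0.5302 -0.0552] op 0.551 ff 0.0 j [-0.1965  0.6847 -0.2337  1.7042  0.2105  0.7753 -2.1017]
top chock_a [(0.62, array([0.5695, 0.1352, 0.0381])), (0.4, array([ 0.3845, -0.113 , -0.0014]))]
top lying_barrel_mid [(0.95, array([0.5734, 0.0917, 0.0562])), (0.66, array([ 0.5736,  0.0585, -0.0002]))]
scene chock_a [(0.72, array([0.5727, 0.0299, 0.0608])), (0.62, array([ 0.4554,  0.354 , -0.0033]))]
scene lying_barrel_mid [(0.84, array([0.5705, 0.091 , 0.0627])), (0.75, array([ 0.4559,  0.3541, -0.0054]))]
[0.4471 0.3365 0.    ]
trans [-0.1243, -0.1882, 0.0732] turn [-0.002, 0.001, -2.722] rows 14.6
trans [-0.1243, -0.1882, 0.0732] turn [0.001, 0.002, 0.419] rows 3.8
[-0.2   0.67 -0.56  1.77  0.46  0.83 -1.4 ] 4.1226161023651406e-08 0.5817713859666007
[-0.24  0.92 -0.84  1.84  0.94  0.83 -0.42] 9.972679140049886e-08 0.6311384747832561
[-0.32  1.08 -0.68  1.86  1.13  0.66 -0.57] 1.337579521853203e-08 0.6191555889315906
[-0.21  0.86 -0.9   1.81  0.85  0.91 -0.36] 4.0288868273200374e-08 0.5657889695310931
[ 0.23  0.84 -1.05  1.77  0.84  1.05  0.24] 8.568254532828516e-08 0.41919579065570156
[ 0.57  0.95 -1.07  1.77  0.97  1.04  0.7 ] 7.921348681959965e-08 0.40324989273505984
[ 0.51  1.1  -0.93  1.82  1.16  0.9   0.57] 8.633960752030242e-09 0.4075286306605692
```

View pics/m3.png

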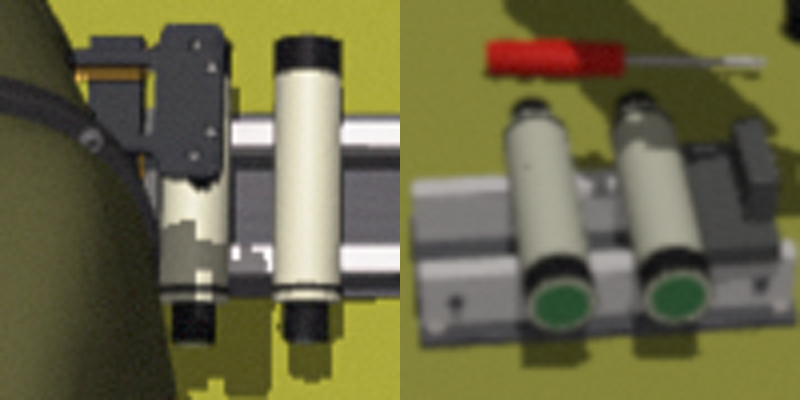

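Picture: the first chock stands on both saddles tight against the lying barrel, with its rib outward (scene crop (745,170)). Next, the far chock.

jog_arm:
  turn:
    - [0,0,-0.18]
    - [0,0,-0.36]
    - [0,0,-0.54]
    - [0,0,-0.72]
    - [0,0,-0.9]
    - [0,0,-1.08]
    - [0,0,-1.26]
    - [0,0,-1.44]
    - [0,0,-1.62]
    - [0,0,-1.8]
    - [0,0,-1.98]
    - [0,0,-2.16]
    - [0,0,-2.34]
    - [0,0,-2.52]
    - [0,0,-2.722]
    - [0,0,-2.722]
    - [0,0,-2.722]
  translation:
    - [-0.008,-0.012,0]
    - [-0.016,-0.025,0]
    - [-0.025,-0.037,0]
    - [-0.033,-0.05,0]
    - [-0.041,-0.062,0]
    - [-0.05,-0.075,0]
    - [-0.058,-0.087,0]
    - [-0.066,-0.1,0]
    - [-0.075,-0.112,0]
    - [-0.083,-0.125,0]
    - [-0.091,-0.137,0]
    - [-0.1,-0.15,0.01]
    - [-0.11,-0.165,0.03]
    - [-0.1243,-0.18,0.05]
    - [-0.1243,-0.1882,0.073]
    - [-0.1243,-0.1882,0.073]
    - [-0.1243,-0.1882,0.073]
  grip: [0.2,0.2,0.2,0.2,0.2,0.2,0.2,0.2,0.2,0.2,0.2,0.2,0.2,0.2,0.2,0.2,0.2]

```text
clock: 27.75
tool_pos: [0.4479, 0.3365, 0.1507]
eef_rot: [0.21, 0.978, -0.0, -0.0]
contact_force: [-0.1, -0.3, 0.4]
opening: 0.802
finger_force: 0.0
```

```bash
python3 - <<'E'
from h import *
s=st(); c=np.array([.454,.352,0]); yaw=-.42; heel=c+np.array([np.sin(yaw),-np.cos(yaw),0])*.017
plan((heel+[0,0,.039],ori(yaw,0,1)))
E
```

```text
t 27.75 p [0.4479 0.3365 0.1507] q [ 0.2103  0.9776 -0.0001 -0.0004] F [-0.0801 -0.3225  0.3965] op 0.802 ff 0.0 j [-0.245   0.8973 -0.8692  1.8374  0.904   0.862  -0.4252]
trans [0.0007, -0.0004, 0.1117] turn [-0.0, -0.001, -0.004] rows 1.8
```

jog_arm:
  turn:
    - [0,0,0]
    - [0,0,0]
    - [0,0,0]
    - [0,0,0]
    - [0,0,0]
    - [0,0,0]
    - [0,0,0]
    - [0,0,0]
    - [0,0,0]
    - [0,0,0]
    - [0,0,0]
    - [0,0,0]
  translation:
    - [0,0,0.05]
    - [0,0,0.085]
    - [0,0,0.1]
    - [0,0,0.112]
    - [0,0,0.112]
    - [0,0,0.112]
    - [0,0,0.112]
    - [0,0,0.112]
    - [0,0,0.112]
    - [0,0,0.112]
    - [0,0,0.08]
    - [0,0,0.03]
  grip: [0.2,0.2,0.2,0.2,1,1,1,1,1,1,1,1]

```text
clock: 29.25
tool_pos: [0.4471, 0.3354, 0.1199]
eef_rot: [0.209, 0.978, -0.002, -0.001]
contact_force: [0.6, 0.3, -2.8]
opening: 0.198
finger_force: 24.9
```

```bash
python3 - <<'E'
from h import *
from sim import *
s=st(); F=ori(0,0,1)
W=(([.54,.15,.25],ori(-.2,0,1)),(CR+[0,-.104,.2],F),(CR+[0,-.104,.092],F))
plan(*W); q=s['q']
for w in W: q,e,m=go(q,*w); print(q.round(2),e,m)
E
```

```text
t 29.25 p [0.4471 0.3354 0.1199] q [ 0.2087  0.978  -0.002  -0.0013] F [ 0.5511  0.2682 -2.8167] op 0.198 ff 24.947361457161605 j [-0.2669  0.9364 -0.8263  1.8548  0.9535  0.8126 -0.4613]
trans [-0.1603, -0.1319, -0.1298] turn [-0.004, -0.002, -0.22] rows 3.9
trans [-0.2688, -0.2976, -0.0792] turn [-0.004, -0.003, -0.42] rows 6.5
trans [-0.269, -0.2972, 0.0288] turn [-0.004, -0.003, -0.42] rows 6.4
[ 0.23  0.84 -1.05  1.77  0.84  1.05  0.24] 1.0754214755965603e-07 0.42036415731566956
[ 0.57  0.95 -1.07  1.77  0.97  1.04  0.71] 8.136183105449951e-08 0.4039490998989361
[ 0.52  1.09 -0.94  1.82  1.15  0.9   0.58] 8.302992501909162e-09 0.40814635587810977
```

jog_arm:
  turn:
    - [0,0,-0.04]
    - [0,0,-0.08]
    - [0,0,-0.13]
    - [0,0,-0.18]
    - [0,0,-0.22]
    - [0,0,-0.27]
    - [0,0,-0.32]
    - [0,0,-0.37]
    - [-0.004,-0.003,-0.42]
    - [-0.004,-0.003,-0.42]
    - [-0.004,-0.003,-0.42]
    - [-0.004,-0.003,-0.42]
    - [-0.004,-0.003,-0.42]
    - [-0.004,-0.003,-0.42]
  translation:
    - [-0.03,-0.025,-0.04]
    - [-0.065,-0.05,-0.09]
    - [-0.095,-0.08,-0.12]
    - [-0.13,-0.105,-0.13]
    - [-0.16,-0.132,-0.13]
    - [-0.187,-0.172,-0.12]
    - [-0.214,-0.215,-0.11]
    - [-0.24,-0.257,-0.095]
    - [-0.269,-0.2975,-0.079]
    - [-0.269,-0.2975,-0.04]
    - [-0.269,-0.2972,0]
    - [-0.269,-0.2972,0.02]
    - [-0.269,-0.2972,0.0288]
    - [-0.269,-0.2972,0.0288]
  grip: [1,1,1,1,1,1,1,1,1,1,1,1,1,1]

```text
clock: 31.0
tool_pos: [0.5725, -0.0438, 0.0922]
eef_rot: [0.0, 1.0, 0.002, 0.002]
contact_force: [0.6, 0.0, -3.2]
opening: 0.198
finger_force: 24.9
```

```bash
python3 - <<'E'
from h import *
s=st(); F=ori(0,0,1)
plan((CR+[0,-.104,.0842],F))
for c in('top','scene'):
    im=snap(c)
    for n in ('chock_a','slim_barrel_mid'):
        print(c,n,[(round(d['p'],2),np.array(d['position'])) for d in models.place_of(c,n)[:3]])
E
```

```text
t 31.0 p [ 0.5725 -0.0438  0.0922] q [0.0001 1.     0.0019 0.002 ] F [ 0.6448  0.0392 -3.2086] op 0.198 ff 24.946295293048024 j [ 0.506   1.0464 -0.9521  1.8233  1.1011  0.9077  0.5871]
trans [0.0013, -0.0021, 0.008] turn [0.004, 0.004, -0.0] rows 0.1
top chock_a [(0.72, array([ 0.5749, -0.0269,  0.0582])), (0.69, array([0.5695, 0.1372, 0.0411])), (0.64, array([ 0.7379,  0.2953, -0.0003]))]
top slim_barrel_mid [(0.64, array([0.5701, 0.0254, 0.0542]))]
scene chock_a [(0.72, array([0.573 , 0.0589, 0.0931])), (0.65, array([0.5744, 0.0244, 0.0607])), (0.6, array([ 0.5702, -0.0271,  0.0494]))]
scene slim_barrel_mid [(0.57, array([0.5715, 0.0253, 0.059 ]))]
```

jog_arm:
  turn:
    - [0.004,0.004,0]
    - [0.004,0.004,0]
    - [0.004,0.004,0]
  translation:
    - [0,0,0.005]
    - [0,0,0.0075]
    - [0,0,0.0083]
  grip: [1,1,1]

```text
clock: 31.68
tool_pos: [0.5721, -0.0441, 0.0837]
eef_rot: [0.0, 1.0, -0.0, -0.0]
contact_force: [-3.4, -1.4, 4.1]
opening: 0.2
finger_force: 24.9
```

jog_arm:
  turn:
    - [0,0,0]
    - [0,0,0]
  translation:
    - [0,0,0.0005]
    - [0,0,0.0005]
  grip: [1,1]

```text
clock: 31.92
tool_pos: [0.5721, -0.0441, 0.0837]
eef_rot: [0.0, 1.0, -0.0, -0.0]
contact_force: [-2.8, -1.5, 4.9]
opening: 0.203
finger_force: 24.9
```

jog_arm:
  turn:
    - [0,0,0]
    - [0,0,0]
  translation:
    - [0,0,0.0005]
    - [0,0,0.0005]
  grip: [1,1]

```text
clock: 32.17
tool_pos: [0.5721, -0.0441, 0.0837]
eef_rot: [0.0, 1.0, -0.0, 0.0]
contact_force: [-3.8, -2.0, 9.1]
opening: 0.203
finger_force: 24.9
```

Down on the arms. Easing off and sliding in.

jog_arm:
  turn:
    - [0,0,0]
    - [0,0,0]
    - [0,0,0]
    - [0,0,0]
    - [0,0,0]
  translation:
    - [0,0,-0.0011]
    - [0,0.003,-0.0012]
    - [0,0.006,-0.0012]
    - [0,0.0085,-0.0012]
    - [0,0.0095,-0.0012]
  grip: [1,1,1,1,1]

```text
clock: 32.8
tool_pos: [0.5723, -0.0342, 0.0838]
eef_rot: [0.0, 1.0, -0.0, -0.0]
contact_force: [0.0, -1.1, 0.5]
opening: 0.203
finger_force: 24.9
```

jog_arm:
  turn:
    - [0,0,0]
    - [0,0,0]
  translation:
    - [0,0.0004,0]
    - [0,0.0008,0]
  grip: [1,1]

```text
clock: 33.05
tool_pos: [0.5723, -0.0338, 0.0837]
eef_rot: [0.0, 1.0, -0.0, -0.0]
contact_force: [0.7, -1.5, 0.4]
opening: 0.203
finger_force: 24.9
```

jog_arm:
  turn:
    - [0,0,0]
    - [0,0,0]
  translation:
    - [0,0.0003,0]
    - [0,0.0006,0]
  grip: [1,1]

```text
clock: 33.3
tool_pos: [0.5722, -0.0332, 0.0838]
eef_rot: [0.0, 1.0, -0.0, -0.0]
contact_force: [-0.5, -1.9, -0.8]
opening: 0.202
finger_force: 24.9
```

jog_arm:
  turn:
    - [0,0,0]
    - [0,0,0]
  translation:
    - [0,0.0003,0]
    - [0,0.0005,0]
  grip: [1,1]

```text
clock: 33.55
tool_pos: [0.5722, -0.0327, 0.0837]
eef_rot: [0.0, 1.0, -0.0, -0.0]
contact_force: [-0.1, -1.1, 0.8]
opening: 0.205
finger_force: 24.9
```

jog_arm:
  turn:
    - [0,0,0]
    - [0,0,0]
  translation:
    - [0,0.0003,0]
    - [0,0.0004,0]
  grip: [1,1]

```text
clock: 33.8
tool_pos: [0.5722, -0.0326, 0.0838]
eef_rot: [0.0, 1.0, -0.0, -0.0]
contact_force: [-0.0, -2.8, 0.7]
opening: 0.2
finger_force: 24.9
```

jog_arm:
  turn:
    - [0,0,0]
    - [0,0,0]
  translation:
    - [0,0.0002,0]
    - [0,0.0003,0]
  grip: [1,1]

```text
clock: 34.05
tool_pos: [0.5722, -0.0326, 0.0838]
eef_rot: [0.0, 1.0, -0.001, -0.0]
contact_force: [-1.4, -4.5, 1.5]
opening: 0.203
finger_force: 24.9
```

Both bear. Releasing and planning the thick barrel.

jog_arm:
  turn:
    - [0,0,0]
    - [0,0,0]
    - [0,0,0]
    - [0,0,0]
    - [0,0,0]
    - [0,0,0]
    - [0,0,0]
    - [0,0,0]
  translation:
    - [0,0,0]
    - [0,0,0]
    - [0,0,0]
    - [0,0,0]
    - [0,0,-0.012]
    - [0,0,-0.05]
    - [0,0,-0.1]
    - [0,0,-0.15]
  grip: [1,0.7,0.7,0.7,0.7,0.65,0.3,0.15]

```text
clock: 35.05
tool_pos: [0.5721, -0.0315, 0.2361]
eef_rot: [-0.0, 1.0, 0.0, 0.0]
contact_force: [0.7, -0.3, 0.2]
opening: 0.552
finger_force: 0.0
```

```bash
python3 - <<'E'
from h import *
from sim import *
s=st()
for c in('top','scene'):
    im=snap(c)
    for n in ('chock_a','slim_barrel_mid','thick_barrel_mid','thick_barrel_objective'):
        print(c,n,[(round(d['p'],2),np.array(d['position'])) for d in models.place_of(c,n)[:2]])
up=.010
for via in (([.55,-.3,.36],ori(PS,np.radians(-20),1)),([.50,-.2,.33],ori(PS,0,1)),None):
    M=ori(PS,T35,1); t=TH-M[:,2]*up; q=s['q']
    for w in ([via] if via else [])+[(t-M[:,2]*.12,M),(t,M),(t-M[:,2]*.12,M),([.47,-.15,.3],ori(.04,T35/2,1)),(CR+[0,0,.2],ori(0,0,1)),(CR+[0,0,.0933+up],ori(0,0,1))]:
        q,e,m=go(q,*w); print(q.round(2),round(e,4),round(m,3))
    print()
plan(([.55,-.3,.36],ori(PS,np.radians(-20),1)),([.50,-.2,.33],ori(PS,0,1)),(t-M[:,2]*.12,M))
E
```

```text
t 35.05 p [ 0.5721 -0.0315  0.2361] q [-0.0001  1.      0.0002  0.    ] F [ 0.6695 -0.2599  0.1757] op 0.552 ff 0.0 j [ 0.5496  0.861  -1.096   1.7258  0.8516  1.1113  0.749 ]
top chock_a [(0.87, array([ 0.573 , -0.0123,  0.049 ])), (0.74, array([0.5691, 0.138 , 0.0391]))]
top slim_barrel_mid [(0.97, array([0.5745, 0.0234, 0.0572]))]
top thick_barrel_mid [(0.54, array([0.574 , 0.0249, 0.0616]))]
top thick_barrel_objective []
scene chock_a [(0.69, array([0.575 , 0.1286, 0.0439])), (0.6, array([ 0.5683, -0.0169,  0.0427]))]
scene slim_barrel_mid [(0.76, array([0.5716, 0.0283, 0.0606]))]
scene thick_barrel_mid [(0.93, array([ 0.4525, -0.3536,  0.1165])), (0.71, array([0.804 , 0.0989, 0.0012]))]
scene thick_barrel_objective [(0.71, array([ 0.5228, -0.3485,  0.164 ]))]
[ 0.78  0.94 -1.08  1.17  0.79  1.8   1.48] 0.0 0.291
[ 1.64  0.95 -1.2   2.19  1.45  0.36  1.13] 0.0 0.181
[ 1.45  1.19 -1.13  2.13  1.94  0.49  0.72] 0.0 0.285
[ 1.63  0.94 -1.18  2.19  1.44  0.34  1.14] 0.0 0.287
[ 1.09  0.68 -1.27  2.12  1.04  0.72  0.82] 0.0 0.199
[ 0.38  0.94 -1.03  1.77  0.95  1.02  0.55] 0.0 0.213
[
[... 261 characters left out ...]
.0 0.281
[ 1.09  0.68 -1.28  2.12  1.04  0.72  0.82] 0.0 0.194
[ 0.38  0.94 -1.04  1.77  0.95  1.02  0.54] 0.0 0.208
[ 0.33  1.06 -0.92  1.81  1.11  0.89  0.43] 0.0 0.439

[ 1.62  0.92 -1.14  2.19  1.42  0.3   1.16] 0.0 0.26
[ 1.44  1.17 -1.09  2.13  1.96  0.45  0.69] 0.0 0.228
[ 1.61  0.9  -1.12  2.19  1.41  0.28  1.17] 0.0 0.213
[ 1.07  0.65 -1.22  2.12  1.    0.68  0.86] 0.0 0.243
[ 0.36  0.92 -0.99  1.77  0.92  0.99  0.57] 0.0 0.26
[ 0.31  1.04 -0.87  1.81  1.07  0.85  0.46] 0.0 0.481

trans [0.022, -0.268, -0.1272] turn [0.014, 0.347, -0.079] rows 4.8
trans [0.0719, -0.168, -0.0971] turn [-0.0, -0.002, -0.08] rows 3.3
trans [0.192, -0.3244, 0.0102] turn [-0.025, -0.613, -0.078] rows 6.0
```

```bash
sed -i 's/TH=np.array(\[.4540,-.3505,.1165\])/TH=np.array([.4540,-.3520,.1165])/' h.py; python3 - <<'E'
from h import *
M=ori(PS,T35,1); t=TH-M[:,2]*.009
plan(([.50,-.2,.33],ori(PS,0,1)),(t-M[:,2]*.1,M))
E
```

```text
trans [0.0719, -0.168, -0.0971] turn [-0.0, -0.002, -0.08] rows 3.3
trans [0.1799, -0.325, 0.0274] turn [-0.025, -0.613, -0.078] rows 6.0
```

jog_arm:
  turn:
    - [0,0,-0.02]
    - [0,0,-0.04]
    - [0,0,-0.06]
    - [0,0,-0.08]
    - [-0.006,-0.12,-0.08]
    - [-0.01,-0.24,-0.08]
    - [-0.015,-0.36,-0.078]
    - [-0.02,-0.48,-0.078]
    - [-0.025,-0.613,-0.078]
    - [-0.025,-0.613,-0.078]
    - [-0.025,-0.613,-0.078]
    - [-0.025,-0.613,-0.078]
  translation:
    - [0.018,-0.042,-0.024]
    - [0.036,-0.084,-0.05]
    - [0.054,-0.126,-0.075]
    - [0.072,-0.168,-0.097]
    - [0.095,-0.2,-0.07]
    - [0.115,-0.23,-0.05]
    - [0.14,-0.265,-0.02]
    - [0.16,-0.295,0.005]
    - [0.18,-0.325,0.0274]
    - [0.18,-0.325,0.0274]
    - [0.18,-0.325,0.0274]
    - [0.18,-0.325,0.0274]
  grip: [0.2,0.2,0.2,0.2,0.2,0.2,0.2,0.2,0.2,0.2,0.2,0.2]

```text
clock: 37.05
tool_pos: [0.3931, -0.3563, 0.2071]
eef_rot: [-0.039, 0.952, 0.012, 0.302]
contact_force: [0.8, -0.7, 0.1]
opening: 0.801
finger_force: 0.0
```

```bash
python3 - <<'E'
from h import *
s=st(); M=ori(PS,T35,1); t=TH-M[:,2]*.009; plan((t,M))
a=snap('top'); b=snap('scene')
for c in('top','scene'):
    for n in ('thick_barrel_mid','thick_barrel_objective'):
        print(c,n,[(round(d['p'],2),np.array(d['position'])) for d in models.place_of(c,n)[:2]])
cv2.imwrite('pics/m4.png',np.hstack([cv2.resize(a[180:320,340:480,::-1],(400,400),interpolation=2),cv2.resize(b[170:270,110:210,::-1],(400,400),interpolation=2)]))
E
```

```text
t 37.05 p [ 0.3931 -0.3563  0.2071] q [-0.0388  0.9525  0.0122  0.302 ] F [ 0.8161 -0.6685  0.0724] op 0.801 ff 0.0 j [ 1.5918  0.9154 -1.1612  2.21    1.6365  0.3406  0.9228]
trans [0.0023, -0.0006, 0.1002] turn [0.001, 0.003, 0.001] rows 1.6
top thick_barrel_mid [(0.82, array([ 0.4535, -0.352 ,  0.1134]))]
top thick_barrel_objective [(0.55, array([ 0.5233, -0.3401,  0.1618]))]
scene thick_barrel_mid [(0.83, array([ 0.4521, -0.3508,  0.1148]))]
scene thick_barrel_objective [(0.86, array([ 0.5225, -0.3442,  0.1657])), (0.44, array([0.5685, 0.0277, 0.0597]))]
```

View pics/m4.png

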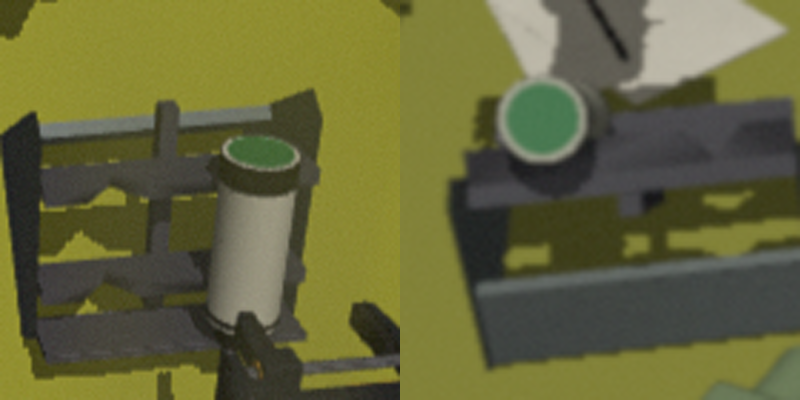

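Picture: the thick barrel is alone in the rack (top crop (255,250)), the fingers stand over its lower half on the approach line, and the side plates lie below the crossbars. Going down to grasp.

jog_arm:
  turn:
    - [0,0,0]
    - [0,0,0]
    - [0,0,0]
    - [0,0,0]
    - [0,0,0]
    - [0,0,0]
    - [0,0,0]
    - [0,0,0]
    - [0,0,0]
  translation:
    - [0.002,0,0.04]
    - [0.002,0,0.075]
    - [0.002,0,0.092]
    - [0.002,0,0.101]
    - [0.002,0,0.101]
    - [0.002,0,0.101]
    - [0.002,0,0.101]
    - [0.002,0,0.101]
    - [0.002,0,0.101]
  grip: [0.2,0.2,0.2,0.2,0.2,1,1,1,1]
  force: 35

```text
clock: 38.48
tool_pos: [0.4482, -0.3528, 0.1234]
eef_rot: [-0.038, 0.953, 0.011, 0.302]
contact_force: [-4.4, -1.0, 5.9]
opening: 0.617
finger_force: 35.0
```

```bash
python3 - <<'E'
from h import *
s=st(); p=np.array(s['tool_pos']); M=R.from_quat(s['eef_rot']).as_matrix()
plan((p-M[:,2]*.11,M),([.47,-.15,.3],ori(.04,T35/2,1)),(CR+[0,0,.2],ori(0,0,1)))
E
```

```text
t 38.48 p [ 0.4482 -0.3528  0.1234] q [-0.0382  0.9526  0.0114  0.3017] F [-4.3701 -0.975   5.941 ] op 0.617 ff 35.001052021980286 j [ 1.4704  1.1517 -1.1759  2.1699  1.9665  0.5382  0.669 ]
trans [0.0, 0.0, -0.11] turn [-0.0, -0.0, 0.0] rows 1.8
trans [-0.1328, 0.2001, -0.1228] turn [0.017, 0.308, 0.036] rows 4.3
trans [-0.1714, 0.3997, 0.0264] turn [0.023, 0.613, 0.078] rows 7.0
```

jog_arm:
  turn:
    - [0,0,0]
    - [0,0,0]
    - [0,0,0]
    - [0,0,0]
    - [0.003,0.05,0.006]
    - [0.007,0.12,0.014]
    - [0.01,0.18,0.02]
    - [0.014,0.25,0.03]
    - [0.017,0.308,0.036]
    - [0.018,0.37,0.045]
    - [0.019,0.43,0.053]
    - [0.02,0.49,0.06]
    - [0.022,0.55,0.07]
    - [0.023,0.613,0.078]
    - [0.023,0.613,0.078]
    - [0.023,0.613,0.078]
    - [0.023,0.613,0.078]
  translation:
    - [0,0,-0.02]
    - [0,0,-0.045]
    - [0,0,-0.08]
    - [0,0,-0.11]
    - [-0.026,0.04,-0.112]
    - [-0.053,0.08,-0.115]
    - [-0.08,0.12,-0.118]
    - [-0.106,0.16,-0.12]
    - [-0.1328,0.2,-0.1228]
    - [-0.14,0.24,-0.093]
    - [-0.148,0.28,-0.063]
    - [-0.156,0.32,-0.033]
    - [-0.164,0.36,-0.003]
    - [-0.1714,0.3997,0.0264]
    - [-0.1714,0.3997,0.0264]
    - [-0.1714,0.3997,0.0264]
    - [-0.1714,0.3997,0.0264]
  grip: [1,1,1,1,1,1,1,1,1,1,1,1,1,1,1,1,1]

```text
clock: 40.6
tool_pos: [0.5706, 0.0566, 0.1995]
eef_rot: [0.001, 1.0, -0.0, -0.001]
contact_force: [0.0, 0.1, -6.0]
opening: 0.617
finger_force: 35.0
```

```bash
python3 - <<'E'
from h import *
s=st(); plan((CR+[0,0,.115],ori(0,0,1)),(CR+[0,0,.1033],ori(0,0,1)))
a=snap('top'); b=snap('scene')
for c in('top','scene'):
    for n in ('thick_barrel_mid','thick_barrel_objective','slim_barrel_mid','lying_barrel_mid','chock_a'):
        print(c,n,[(round(d['p'],2),np.array(d['position'])) for d in models.place_of(c,n)[:2]])
cv2.imwrite('pics/m5.png',cv2.resize(b[140:290,230:380,::-1],(600,600),interpolation=2))
E
```

```text
t 40.6 p [0.5706 0.0566 0.1995] q [ 0.0006  1.     -0.0001 -0.0006] F [ 0.0216  0.0641 -6.0048] op 0.617 ff 34.99745786190033 j [ 0.3667  0.8917 -1.0298  1.7588  0.8873  1.0352  0.5678]
trans [-0.0007, 0.0016, 0.0845] turn [-0.0, -0.001, -0.001] rows 1.4
trans [-0.0007, 0.0016, 0.0962] turn [-0.0, -0.001, -0.001] rows 1.5
top thick_barrel_mid [(0.96, array([0.5706, 0.0542, 0.1892]))]
top thick_barrel_objective []
top slim_barrel_mid [(0.34, array([0.5738, 0.0967, 0.0567]))]
top lying_barrel_mid [(0.6, array([0.5762, 0.0917, 0.0565])), (0.36, array([0.3347, 0.2334, 0.0034]))]
top chock_a [(0.87, array([0.5695, 0.135 , 0.0417])), (0.79, array([ 0.5734, -0.0142,  0.0472]))]
scene thick_barrel_mid [(0.96, array([0.5679, 0.0588, 0.1878]))]
scene thick_barrel_objective [(0.59, array([0.6546, 0.0557, 0.1897]))]
scene slim_barrel_mid [(0.83, array([0.5713, 0.0252, 0.0587]))]
scene lying_barrel_mid [(0.67, array([0.5741, 0.0901, 0.0637])), (0.15, array([0.5751, 0.0291, 0.0598]))]
scene chock_a [(0.94, array([ 0.5711, -0.0185,  0.0425])), (0.63, array([0.5743, 0.1278, 0.0431]))]
```

View pics/m5.png

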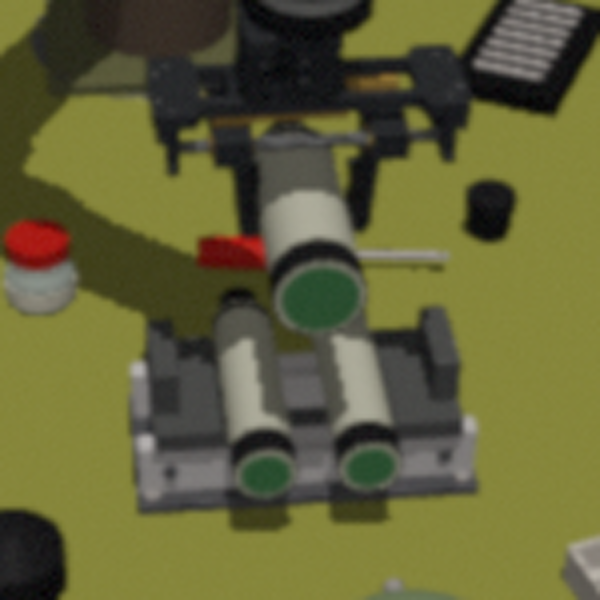

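Picture: both slim barrels are chocked with ribs outward, and the thick barrel hangs level above the hollow with its objective to +x. Now lowering it.

jog_arm:
  turn:
    - [0,0,0]
    - [0,0,0]
    - [0,0,0]
    - [0,0,0]
    - [0,0,0]
    - [0,0,0]
    - [0,0,0]
  translation:
    - [0,0.001,0.025]
    - [-0.001,0.0016,0.05]
    - [-0.001,0.0016,0.072]
    - [-0.001,0.0016,0.083]
    - [-0.001,0.0016,0.087]
    - [-0.001,0.0016,0.09]
    - [-0.001,0.0016,0.09]
  grip: [1,1,1,1,1,1,1]

```text
clock: 42.08
tool_pos: [0.5726, 0.0604, 0.1103]
eef_rot: [0.0, 1.0, 0.001, 0.0]
contact_force: [1.4, -0.3, -6.5]
opening: 0.613
finger_force: 35.0
```

jog_arm:
  turn:
    - [0,0,0]
    - [0,0,0]
  translation:
    - [0,0,0.001]
    - [0,0,0.002]
  grip: [1,1]

```text
clock: 42.32
tool_pos: [0.5724, 0.0603, 0.1081]
eef_rot: [0.0, 1.0, 0.001, 0.0]
contact_force: [-0.4, 0.2, -5.4]
opening: 0.616
finger_force: 35.0
```

jog_arm:
  turn:
    - [0,0,0]
    - [0,0,0]
  translation:
    - [0,0,0.001]
    - [0,0,0.0015]
  grip: [1,1]

```text
clock: 42.58
tool_pos: [0.5722, 0.0603, 0.1062]
eef_rot: [-0.0, 1.0, 0.001, -0.0]
contact_force: [0.3, 0.5, -6.5]
opening: 0.616
finger_force: 35.0
```

jog_arm:
  turn:
    - [0,0,0]
    - [0,0,0]
  translation:
    - [0,-0.0015,0]
    - [0,-0.002,0.0007]
  grip: [1,1]

```text
clock: 42.82
tool_pos: [0.5723, 0.058, 0.1056]
eef_rot: [0.0, 1.0, 0.001, -0.0]
contact_force: [-0.5, -0.4, -6.1]
opening: 0.618
finger_force: 35.0
```

jog_arm:
  turn:
    - [0,0,0]
    - [0,0,0]
  translation:
    - [0,0,0.0006]
    - [0,0,0.001]
  grip: [1,1]

```text
clock: 43.08
tool_pos: [0.5722, 0.0583, 0.1045]
eef_rot: [-0.0, 1.0, 0.001, -0.0]
contact_force: [-0.3, -0.3, -6.4]
opening: 0.616
finger_force: 35.0
```

jog_arm:
  turn:
    - [0,0,0]
    - [0,0,0]
  translation:
    - [0,0,0.0006]
    - [0,0,0.0006]
  grip: [1,1]

```text
clock: 43.32
tool_pos: [0.5723, 0.0582, 0.104]
eef_rot: [-0.0, 1.0, 0.001, -0.0]
contact_force: [0.1, -0.2, -6.3]
opening: 0.615
finger_force: 35.0
```

jog_arm:
  turn:
    - [0,0,0]
    - [0,0,0]
  translation:
    - [0,0,0.0006]
    - [0,0,0.0007]
  grip: [1,1]

```text
clock: 43.58
tool_pos: [0.5723, 0.0582, 0.1033]
eef_rot: [-0.0, 1.0, 0.001, -0.0]
contact_force: [-0.8, -1.2, -5.5]
opening: 0.617
finger_force: 35.0
```

jog_arm:
  turn:
    - [0,0,0]
    - [0,0,0]
  translation:
    - [0,0,0.0006]
    - [0,0,0.0007]
  grip: [1,1]

```text
clock: 43.82
tool_pos: [0.5723, 0.0582, 0.1032]
eef_rot: [-0.0, 1.0, 0.001, 0.0]
contact_force: [-2.0, -2.3, 1.7]
opening: 0.617
finger_force: 35.0
```

jog_arm:
  turn:
    - [0,0,0]
    - [0,0,0]
  translation:
    - [0,0,0.0005]
    - [0,0,0.0005]
  grip: [1,1]

```text
clock: 44.08
tool_pos: [0.5723, 0.0583, 0.1031]
eef_rot: [-0.0, 1.0, 0.001, 0.0]
contact_force: [-2.7, -2.1, 6.1]
opening: 0.615
finger_force: 35.0
```

Seated. Releasing gently.

jog_arm:
  turn:
    - [0,0,0]
    - [0,0,0]
    - [0,0,0]
    - [0,0,0]
    - [0,0,0]
    - [0,0,0]
    - [0,0,0]
    - [0,0,0]
    - [0,0,0]
    - [0,0,0]
  translation:
    - [0,0,-0.0006]
    - [0,0,-0.0006]
    - [0,0,-0.0006]
    - [0,0,-0.0006]
    - [0,0,-0.001]
    - [0,0,-0.012]
    - [0,0,-0.04]
    - [0,0,-0.09]
    - [0,0,-0.14]
    - [0,0,-0.14]
  grip: [1,0.28,0.28,0.28,0.25,0.25,0.25,0.25,0.25,0.25]

```text
clock: 45.32
tool_pos: [0.5741, 0.0598, 0.2468]
eef_rot: [-0.0, 1.0, 0.002, 0.004]
contact_force: [0.6, 0.9, -0.1]
opening: 0.751
finger_force: 0.0
```

```bash
python3 - <<'E'
from h import *
s=st()
a=snap('top'); b=snap('scene')
for c in('top','scene'):
    for n in ('thick_barrel_mid','thick_barrel_objective','slim_barrel_mid','lying_barrel_mid','chock_a','cradle'):
        print(c,n,[(round(d['p'],2),np.array(d['position'])) for d in models.place_of(c,n)[:2]])
cv2.imwrite('pics/m6.png',cv2.resize(b[170:290,250:370,::-1],(600,600),interpolation=2))
E
```

```text
t 45.33 p [0.5741 0.0598 0.2468] q [-0.0001  1.      0.0022  0.0038] F [ 0.5652  0.9167 -0.1473] op 0.751 ff 0.0 j [ 0.3833  0.836  -1.0715  1.7094  0.8182  1.1023  0.6246]
top thick_barrel_mid [(0.8, array([0.5694, 0.0567, 0.0946])), (0.28, array([ 0.739 ,  0.2947, -0.003 ]))]
top thick_barrel_objective []
top slim_barrel_mid [(0.7, array([0.5738, 0.0284, 0.0555]))]
top lying_barrel_mid [(0.92, array([0.5749, 0.0925, 0.0576])), (0.34, array([ 0.3866, -0.1117,  0.0032]))]
top chock_a [(0.91, array([0.573 , 0.1381, 0.0381])), (0.6, array([ 0.5743, -0.0137,  0.0472]))]
top cradle []
scene thick_barrel_mid [(0.62, array([0.5735, 0.0588, 0.0926]))]
scene thick_barrel_objective [(0.62, array([0.6546, 0.0581, 0.0947]))]
scene slim_barrel_mid [(0.69, array([0.5714, 0.0249, 0.0567])), (0.37, array([ 0.4748, -0.2981,  0.0003]))]
scene lying_barrel_mid [(0.84, array([0.5715, 0.0903, 0.066 ])), (0.68, array([ 0.3379,  0.2353, -0.0001]))]
scene chock_a [(0.88, array([ 0.5712, -0.0165,  0.0399])), (0.76, array([0.5723, 0.1286, 0.0428]))]
scene cradle [(0.83, array([0.5741, 0.0545, 0.0013])), (0.52, array([0.663 , 0.0928, 0.0595]))]
```

View pics/m6.png

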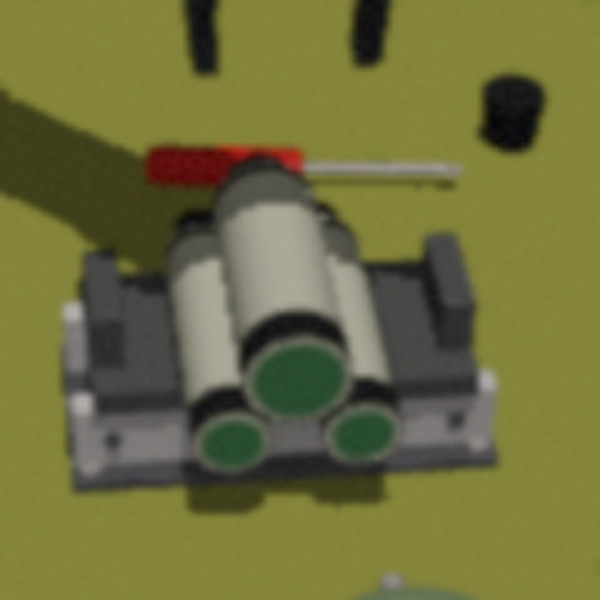

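The picture shows the thick barrel at rest in the hollow on both slim ones, chocks tight on both sides, all objectives to +x, gripper clear. Handing in.

```bash
python3 -c "
from plant import r
print(r.finish_job())"
```

```text
the job is handed in; nothing more can be done
None
```

The job is handed in at about 45 s: both slim barrels lie in their Vs with a chock bearing on each, and the thick barrel rests on top with all objectives pointing to +x; no verdict came back.

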